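# Load a slide carrier and crank the microscope head down to focus

### The arm

A 6-joint arm with a two-finger parallel gripper is mounted at the origin on the work surface. World frame = base frame: x ahead of the robot, y to its left, z up, the work surface at z = 0. Lengths are in mm, angles in rad, forces in N, time in s.
With the tool pointing down it reaches from about 400 to 925 mm from the base axis. Payload 12.5 kg.
Tool frame: the origin (TCP) lies at the very end of the fingers, on their centre line; the grasp point (between the pads) lies grip_depth behind it (grip_depth is the distance from the TCP to the grasp point, in mm); z points along the fingers, y is the line along which they close (so a half turn about z gives the same grasp; the last joint's range is limited). The gripper opens to 95 mm and grips with 3 to 60 N. Pads are 20 mm wide; open, the fingers measure 119 mm over their backs; the gripper's body (75 mm by 180 mm) begins 59 mm behind the grasp point.
Start: joints at [-1.308, 0.491, 1.559, -0, 1.092, -0.106], TCP at [225.334, -582.985, 214.661] pointing down, gripper open.
Joint ranges: [-3.1, 3.1], [-0.84, 2.19], [0.05, 2.79], [-1.13, 4.28], [0.06, 2.93], [-2.69, 2.69]. Speed limits (rad/s): [2.22, 2.22, 2.79, 3.14, 3.14, 3.14].

### API

Orientations are given as [roll, pitch, yaw] about the fixed x, y, z axes, in that order (R = Rz(yaw) Ry(pitch) Rx(roll)).
In Python, from cell import state, read_camera, job_done, grip_depth gives the robot as it stands.
- The arm moves only by the tool drive_tool, never from a script. Its argument "targets" is a list of rows, each an object with "jaw": the opening, from 0 (shut) to 1 (fully open); "travel": the shift along the tool's x, y, z in m, a list of three; "twist": the turn about the tool's z in rad. In form: [{"jaw": jaw, "travel": [tx, ty, tz], "twist": twist}, ...]. A call has 1 to 8 rows; each row is the pose to reach, as a shift and turn from the pose commanded when the call began, along the tool's axes at that moment; what a row does not reach only later rows make up. A row lasts 1/12 s, in which the tool goes at most 41.7 mm and 7.16 degrees, less where a joint would pass 70% of its speed; a pose out of reach is approached as far as the arm can. A call with a gripper value outside its range is refused whole. The fingers move at their own pace and stop on an object; the grip force is fixed at half the most. Time passes only in rows, so rows that repeat a pose let the fingers close. It gives the time, the measured TCP pose, the force, the opening and the grip force at its end, in the units of the state.
- state(): the state, without advancing time (a new reading comes with each control period).
- read_camera(name): name is "scene" or "side" or "wrist"; returns a dict with "frame" (480x640x3 uint8, red, green, blue), "fx", "fy", "cx", "cy" (pixels), "R" (3x3) and "t" (3): a world point X has camera coordinates R X + t. Camera axes: x right, y down, z forward; pixel columns grow to the right and rows downward; lengths in mm; the calibration is good to about 2 mm. The wrist camera is an equidistant fisheye: a pixel r from the principal point sees the ray r / f radians off the axis. A picture is of the moment at which its call begins. There is no depth.
- job_done(): hands the job in; it is judged then, once.
The state is a dict: "t": time; "joints": joint angles; "qvel": joint speeds; "tau": joint torques, N m; "eef_pos": TCP position; "tcp_rot": TCP orientation; "ft_force": force on the tool from outside, world axes, zero at the start; "moment": the same for the moment, N m; "opening": opening from 0.0 (shut) to 1.0 (fully open); "grip_force": force on a finger pad.
Only numpy, scipy, OpenCV 4.12 (cv2) and the standard library are available. Lean on these libraries where they do the work, as an engineer would, in place of code of your own. Each camera call takes 0.05 s, during which the arm holds its last target. There are 200 camera calls.

### The job

Pick up the slide carrier by its fin and lay it flat on the microscope's stage, squarely between the two rails, with its glass slide centred under the lens. Then turn the handwheel clockwise to bring the raised head down until the tip of the pointer tab under its carriage is level with the black line round the column, and let go. Do not bump the head or let the lens hit anything, and leave the jar, the wooden slide box and the glass dish where they stand.

Things in the scene. Friction and masses are not known exactly. Their poses are not given: they have to be found in the camera images.
- stage (a point): Centre of the upper face of the microscope's fixed black stage (190 mm along x, 150 along y), 85 mm above the bench, on the optical axis. Its x axis runs level along the rails, away from the robot's side; y to the left, z up: the microscope's frame. Two steel rails on it, 6 mm high, have inner faces at y = +-40 mm; a stop 6 mm high lies across at x = +89 mm. Place and yaw vary; fixed to the bench.
- column (a point): Foot centre, at bench height, of the microscope's fixed white column: 70 mm along x, 50 mm along y, 405 mm tall; in the microscope's frame at x = 0, y = +165 mm. The white base plate is 200 mm along x, y from -235 to +195 mm, 35 mm high. Axes as the stage's.
- head: Microscope head, sliding straight up and down on the column, driven by the handwheel. Origin at the centre of the lens tip; axes as the stage's. The lens barrel is 32 mm in diameter, 50 mm tall. In the working position its tip is 22 mm above the stage (12 mm above the glass of a laid carrier); at the start it is 29 to 43 mm higher.
- head_body (a point): Middle of the head's bulk, 110 mm straight above the lens tip. From 50 to 70 mm over the tip: a black disc of 90 mm diameter; 70 to 110 mm: a white arm, 70 mm wide along x, reaching to the column; 110 to 165 mm: a black box 90 x 80 mm; 150 to 230 mm: two eyepieces leaning to -x, out to x = -90 mm.
- pointer (a point): Lower end of the dark pointer tab (12 mm wide, 5 mm thick) that hangs from the head's black carriage over the front face of the column; a second tab hangs likewise over the far face. It moves with the head.
- mark (a point): The thin black line (3 mm high) round the white column, given below the pointer tab on the front face, 170 mm above the bench. The head is in its working position when the tab's lower end is level with the middle of this line.
- wheel_center (a point): Centre of the black handwheel at the right of the stage (microscope's frame: x -60, y -190, 130 mm above the bench). z is the axle, out of the wheel's face, up and back towards the robot, 35 degrees from vertical; x (along one spoke) and y turn with the wheel. Rim: centre-line radius 68 mm, 14 mm thick. Three spokes 10 mm thick at 0, 120, 240 degrees from x; hub 34 mm diameter.
- bearing (a point): Point on the handwheel's axle where it enters the fixed bearing block, 62 mm behind the rim's plane. The block is 75 x 75 mm; only a 28 mm thick shaft lies between it and the wheel. z along the axle as the wheel's; its x points up the wheel's slope, away from the robot, and stays fixed.
- wheel (a joint): Turn of the handwheel, rad. 0 = head in the working position; positive = counter-clockwise seen from in front of its face, raising the head 12 mm per rad. It starts at 2.4 to 3.6, so it must be turned clockwise. At 0 the wheel's x axis points up its slope, away from the robot. It stays where it is left; turning it takes about 0.2 N m (3 N at the rim).
- carrier_center (a point): Middle of the slide carrier's plate (170 x 70 x 8 mm, plain aluminium, 0.11 to 0.23 kg), half-way up the plate, 4 mm above its underside. x runs along the plate, z up. A glass slide 26 x 62 x 2 mm lies across its middle. The fin stands at the -x end.
- carrier_fin (a point): Grip point in the carrier's upright fin (34 mm along x, 14 mm thick along y, top 50 mm above the plate's underside), 68 mm towards -x from the plate's middle and 34 mm above its underside. Axes as the carrier's. On the stage the fin belongs at the -x end, where a tool leaning back towards the robot by about 40 degrees clears the head.
- slidebox_center (a point): Centre of a closed wooden slide box, 110 x 85 x 34 mm. Leave alone.
- jar_center (a point): Middle of a closed glass jar, 72 mm diameter, 85 mm tall. Leave alone.
- dish_center (a point): Middle of an empty glass dish, 90 mm diameter, 30 mm tall, in front of the microscope. Leave alone.
There are look-alikes about, which are no part of the job. Of the things shaped like the part that bears carrier_center, the aluminium one is meant.

How it is judged:
By the outcome, as a careful person would: the job done as asked, in the order asked, and still so for the second after the job is handed in, with the robot touching nothing.
It also fails if it takes over 72 s, if anything falls off the work surface, if the arm or the gripper's body presses on something with over 40 N, if the wrist force passes 120 N, or if a joint passes its speed limit or range.

## Working session

There is one attempt and no reset: what is moved stays moved. The work goes in short steps, Python scripts to look and compute and a tool call to move; the robot and the scene stay as the last step left them, time stands still between calls to the robot, and variables do not carry over. Pictures are saved under pics/ and viewed, at most 10 in all, crops included, and the job is handed in when it is done.

Besides the shell and the picture viewer there is one more tool, called as a command line: name --argument value ..., lists and objects as JSON in quotes. drive_tool: Moves the arm, as the interface text tells. Its arguments: {"type":"object","properties":{"targets":{"type":"array"}},"required":["targets"]}

```bash
ls; mkdir -p pics
python3 - <<'E'
from cell import *
import cv2,numpy as np
print(state(),grip_depth)
for n in("scene","side","wrist"):
    c=read_camera(n);cv2.imwrite(f"pics/{n}0.png",c["frame"][:,:,::-1]);print(n,c["fx"],c["cx"],c["cy"],c["R"],c["t"])
E
```

```text
pics
{'t': 0.0, 'joints': array([-1.30757395e+00,  4.91561799e-01,  1.55945278e+00, -3.25206762e-06,
        1.09171504e+00, -1.05560437e-01]), 'qvel': array([ 3.73750713e-07, -8.04163205e-04, -9.23571778e-05,  1.03109820e-03,
        2.02443913e-03, -1.39595822e-04]), 'tau': array([-7.93321815e-04, -6.12652588e+01, -2.58182609e+01,  6.92316354e-02,
        4.82430216e-02, -1.09941921e-04]), 'eef_pos': array([ 225.27837877, -582.71987716,  214.05921766]), 'tcp_rot': array([-3.14046172e+00, -1.16927024e-04,  3.68784249e-01]), 'ft_force': array([0.17688827, 0.05565611, 0.07301154]), 'moment': array([-0.01941599, -0.02566192,  0.04100207]), 'grip_force': 0.0, 'opening': 0.9994728852219106} 18.8
scene 509.2759750561001 314.64534287032984 239.7113456693367 [[-0.82119173  0.57063912  0.00389039]
 [ 0.45482888  0.65861914 -0.59945935]
 [-0.34463724 -0.4905016  -0.80039574]] [ 351.88683657 -165.93673592 1540.09813174]
side 621.7073167989963 330.0897949097907 244.87373119841388 [[-0.78777271  0.61586696  0.01104731]
 [ 0.47164389  0.61463464 -0.63227865]
 [-0.39618959 -0.49288148 -0.77466229]] [ 347.46339241 -185.55719018 1803.08011925]
wrist 371.64829954431775 325.031735618823 230.43240380860186 [[ 0.36084451 -0.93262504 -0.00133355]
 [-0.89307618 -0.34595384  0.28762975]
 [-0.26871205 -0.10259865 -0.95774075]] [-624.60895309  -33.06185567  392.58898179]
```

View pics/scene0.png

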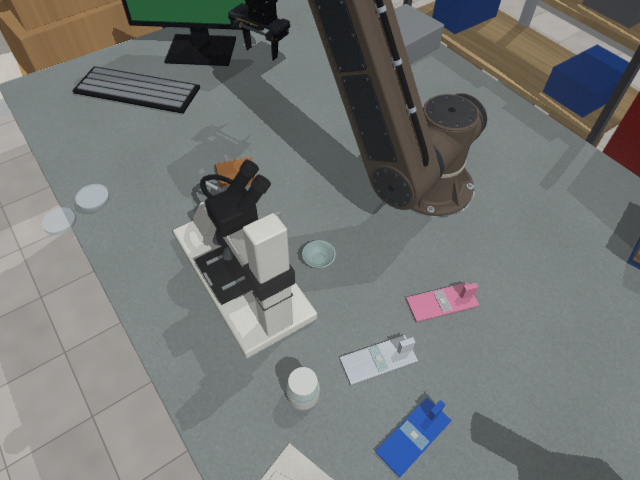

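View pics/side0.png

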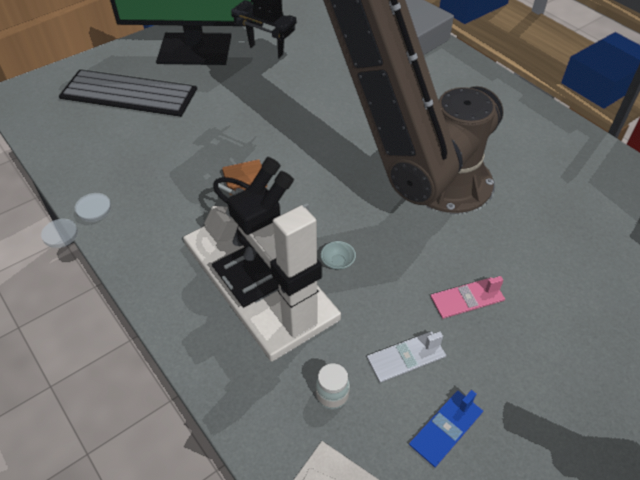

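```bash
cat > h.py <<'E'
import cv2,numpy as np
from cell import *
from scipy.spatial.transform import Rotation as Ro
def ray(c,u,v):
    if c.get("fish"):
        x,y=(u-c["cx"])/c["fx"],(v-c["cy"])/c["fy"];r=np.hypot(x,y)+1e-12
        d=np.array([x/r*np.sin(r),y/r*np.sin(r),np.cos(r)])
    else: d=np.array([(u-c["cx"])/c["fx"],(v-c["cy"])/c["fy"],1])
    return -c["R"].T@c["t"],c["R"].T@d
def cast(c,u,v,z):
    o,d=ray(c,u,v);return (o+d*(z-o[2])/d[2])[:2]
def proj(c,X):
    p=c["R"]@np.asarray(X,float)+c["t"]
    if c.get("fish"):
        r=np.hypot(p[0],p[1]);k=np.arctan2(r,p[2])/r;return np.array([c["cx"]+c["fx"]*k*p[0],c["cy"]+c["fy"]*k*p[1]])
    return np.array([c["cx"]+c["fx"]*p[0]/p[2],c["cy"]+c["fy"]*p[1]/p[2]])
def cam(n):
    c=read_camera(n);c["fish"]=n=="wrist";c["bgr"]=c["frame"][:,:,::-1].copy();return c
E
python3 - <<'E'
from h import *
a=cv2.imread("pics/scene0.png")
m=cv2.resize(a[150:360,160:325],None,fx=2.8,fy=2.8,interpolation=cv2.INTER_CUBIC)
k=cv2.resize(a[325:390,330:425],None,fx=3.4,fy=3.4,interpolation=cv2.INTER_CUBIC)
o=np.zeros((590,m.shape[1]+k.shape[1],3),np.uint8);o[:m.shape[0],:m.shape[1]]=m;o[:k.shape[0],m.shape[1]:]=k
print(o.shape);cv2.imwrite("pics/crop1.png",o)
E
```

```text
(590, 785, 3)
```

View pics/crop1.png

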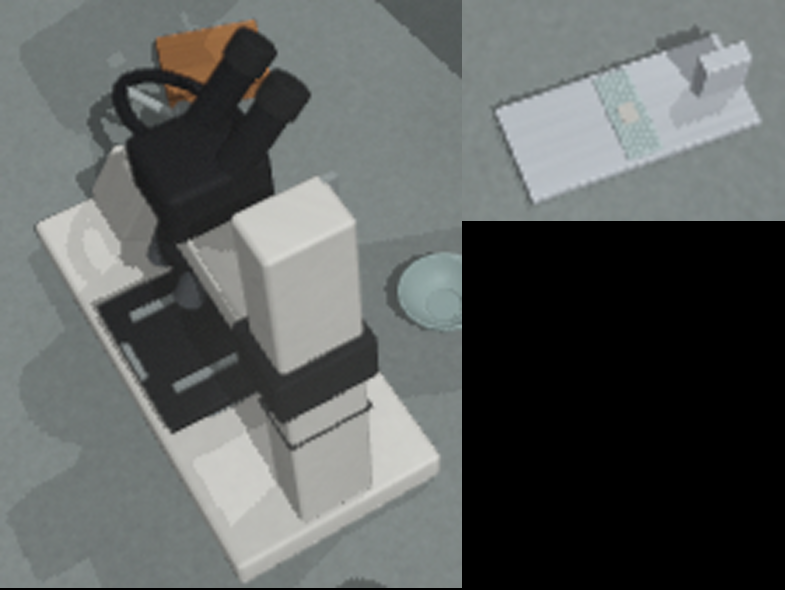

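Run:
```python
from h import *
np.set_printoptions(precision=1,suppress=True)
c=cam("scene")
M=lambda u,v:(160+(u+.5)/2.8-.5,150+(v+.5)/2.8-.5)
K=lambda u,v:(330+(u-462+.5)/3.4-.5,325+(v+.5)/3.4-.5)
for z,ps in((35,[(37,228),(243,568),(438,458)]),(405,[(235,215),(320,180),(356,222),(268,262)]),(85,[(95,303),(172,432)]),(170,[(263,403),(290,447),(372,405)])):
    P=np.array([cast(c,*M(*p),z) for p in ps]);d=np.diff(P,axis=0);print(z,P.tolist(),np.hypot(*d.T),np.degrees(np.arctan2(d[:,1],d[:,0])))
P=np.array([cast(c,*K(*p),8) for p in[(495,107),(533,202),(760,122),(714,35)]]);d=np.diff(P,axis=0);print(P,np.hypot(*d.T),np.degrees(np.arctan2(d[:,1],d[:,0])),P.mean(0))
# fin top quad
print([cast(c,*K(*p),50) for p in[(706,70),(749,43)]])
```

```text
35 [[723.691551364137, -251.51892117321495], [737.8800848925291, 169.37190582666267], [547.3212058271134, 176.9634767034355]] [421.1 190.7] [ 88.1 177.7]
405 [[671.3136341766954, 120.42003224424616], [610.2549203378501, 126.71682515103612], [609.8381564788282, 169.87023981844686], [673.1606899494074, 165.2222861037951]] [61.4 43.2 63.5] [174.1  90.6  -4.2]
85 [[725.6911705941422, -102.86409042101172], [732.3189425375672, 52.313759715913875]] [155.3] [87.6]
170 [[674.7778603395958, 119.50517493185544], [677.7282858069229, 164.78462407653194], [605.8142752774165, 169.38604381253595]] [45.4 72.1] [ 86.3 176.3]
[[558.8 289.5]
 [578.2 358.5]
 [415.2 402.3]
 [398.1 334.2]] [ 71.7 168.8  70.2] [  74.3  165.  -104.1] [487.6 346.1]
[array([438.2, 363.2]), array([401. , 364.7])]
```

Run:
```python
from h import *
c=cam("scene")
for p in [(200,50),(140,90),(90,195),(320,255),(303,385)]: print(p,cast(c,*p,0).round())
```

```text
(200, 50) [  251. -1029.]
(140, 90) [ 539. -928.]
(90, 195) [ 861. -544.]
(320, 255) [425.  21.]
(303, 385) [667. 296.]
```

View pics/wrist0.png

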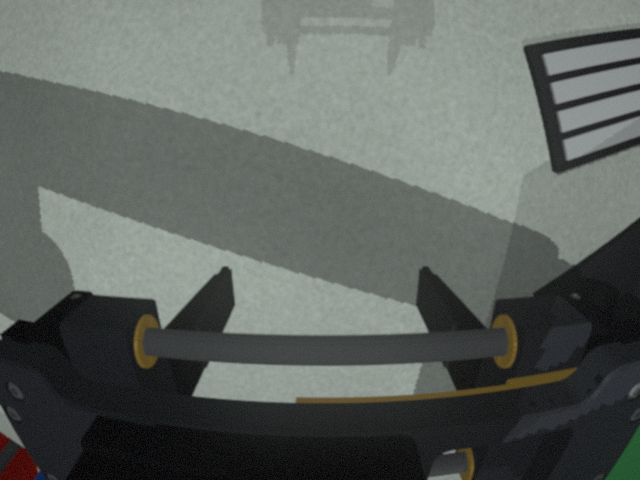

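drive_tool --targets '[{"jaw": 1, "travel": [0.208, -0.191, -0.086], "twist": -0.8}, {"jaw": 1, "travel": [0.208, -0.191, -0.086], "twist": -0.8}, {"jaw": 1, "travel": [0.208, -0.191, -0.086], "twist": -0.8}, {"jaw": 1, "travel": [0.208, -0.191, -0.086], "twist": -0.8}, {"jaw": 1, "travel": [0.208, -0.191, -0.086], "twist": -0.8}, {"jaw": 1, "travel": [0.208, -0.191, -0.086], "twist": -0.8}, {"jaw": 1, "travel": [0.208, -0.191, -0.086], "twist": -0.8}, {"jaw": 1, "travel": [0.208, -0.191, -0.086], "twist": -0.8}]'

```text
t: 0.92
eef_pos: [352.4, -325.7, 303.0]
tcp_rot: [3.139, 0.0, 1.175]
ft_force: [0.1, -1.1, 0.1]
opening: 1.001
grip_force: 0.0
```

drive_tool --targets '[{"jaw": 1, "travel": [0.331, -0.065, -0.05], "twist": -0.9}, {"jaw": 1, "travel": [0.331, -0.065, -0.05], "twist": -0.9}, {"jaw": 1, "travel": [0.331, -0.065, -0.05], "twist": -0.9}, {"jaw": 1, "travel": [0.331, -0.065, -0.05], "twist": -0.9}, {"jaw": 1, "travel": [0.331, -0.065, -0.05], "twist": -0.9}, {"jaw": 1, "travel": [0.331, -0.065, -0.05], "twist": -0.9}, {"jaw": 1, "travel": [0.331, -0.065, -0.05], "twist": -0.9}, {"jaw": 1, "travel": [0.331, -0.065, -0.05], "twist": -0.9}]'

```text
t: 1.58
eef_pos: [418.5, -5.5, 349.9]
tcp_rot: [3.141, 0.001, 2.075]
ft_force: [0.4, -0.6, 0.7]
opening: 1.001
grip_force: 0.0
```

drive_tool --targets '[{"jaw": 1, "travel": [0.263, 0.143, 0], "twist": -0.8}, {"jaw": 1, "travel": [0.263, 0.143, 0], "twist": -0.8}, {"jaw": 1, "travel": [0.263, 0.143, 0], "twist": -0.8}, {"jaw": 1, "travel": [0.263, 0.143, 0], "twist": -0.8}, {"jaw": 1, "travel": [0.263, 0.143, 0], "twist": -0.8}, {"jaw": 1, "travel": [0.263, 0.143, 0], "twist": -0.8}, {"jaw": 1, "travel": [0.263, 0.143, 0], "twist": -0.8}, {"jaw": 1, "travel": [0.263, 0.143, 0], "twist": -0.8}]'

```text
t: 2.25
eef_pos: [418.3, 296.6, 348.8]
tcp_rot: [3.141, -0.001, 2.875]
ft_force: [0.8, -0.3, 0.7]
opening: 0.997
grip_force: 0.0
```

drive_tool --targets '[{"jaw": 1, "travel": [-0.13, 0.15, -0.2], "twist": 0}, {"jaw": 1, "travel": [-0.13, 0.15, -0.2], "twist": 0}, {"jaw": 1, "travel": [-0.13, 0.15, -0.2], "twist": 0}, {"jaw": 1, "travel": [-0.13, 0.15, -0.2], "twist": 0}, {"jaw": 1, "travel": [-0.13, 0.15, -0.2], "twist": 0}, {"jaw": 1, "travel": [-0.13, 0.15, -0.2], "twist": 0}, {"jaw": 1, "travel": [-0.13, 0.15, -0.2], "twist": 0}]'

```text
t: 2.83
eef_pos: [582.1, 399.2, 546.5]
tcp_rot: [3.141, 0.001, 2.867]
ft_force: [0.6, 0.6, -0.2]
opening: 1.0
grip_force: 0.0
```

drive_tool --targets '[{"jaw": 1, "travel": [-0.23, 0.27, 0], "twist": 0}, {"jaw": 1, "travel": [-0.23, 0.27, 0], "twist": 0}, {"jaw": 1, "travel": [-0.23, 0.27, 0], "twist": 0}, {"jaw": 1, "travel": [-0.23, 0.27, 0], "twist": 0}, {"jaw": 1, "travel": [-0.23, 0.27, 0], "twist": 0}, {"jaw": 1, "travel": [-0.23, 0.27, 0], "twist": 0}, {"jaw": 1, "travel": [-0.23, 0.27, 0], "twist": 0}, {"jaw": 1, "travel": [-0.23, 0.27, 0], "twist": 0}]'

```text
t: 3.5
eef_pos: [696.9, 475.7, 471.4]
tcp_rot: [3.122, 0.017, 2.868]
ft_force: [-0.0, 0.4, 0.2]
opening: 1.001
grip_force: 0.0
```

```bash
python3 -c "
from cell import *
print(state())"
```

```text
{'t': 3.5, 'joints': array([ 5.20173699e-01,  9.28109874e-01,  4.74140257e-02,  2.04434391e-03,
        2.14062945e+00, -7.76024432e-01]), 'qvel': array([ 0.00945654,  0.12973098, -0.00896448,  0.00105498, -0.15481803,
        0.00663055]), 'tau': array([-1.44949048e-01, -8.68585968e+01, -2.68170351e+01,  2.95830856e-02,
        1.81584670e-01, -2.69339012e-03]), 'eef_pos': array([696.87675677, 475.650108  , 471.39500976]), 'tcp_rot': array([3.12224829, 0.0166103 , 2.86795859]), 'ft_force': array([-0.02154054,  0.41942828,  0.17146734]), 'moment': array([ 0.04371951, -0.09261626,  0.0087273 ]), 'grip_force': 0.0, 'opening': 1.0014861013573284}
```

drive_tool --targets '[{"jaw": 1, "travel": [0.1, -0.12, 0], "twist": 0}, {"jaw": 1, "travel": [0.1, -0.12, 0], "twist": 0}, {"jaw": 1, "travel": [0.1, -0.12, 0], "twist": 0}, {"jaw": 1, "travel": [0.1, -0.12, 0], "twist": 0}, {"jaw": 1, "travel": [0.1, -0.12, 0], "twist": 0}, {"jaw": 1, "travel": [0.1, -0.12, 0], "twist": 0}]'

```text
t: 4.0
eef_pos: [564.5, 385.2, 470.6]
tcp_rot: [3.12, 0.019, 2.868]
ft_force: [1.1, 0.6, 2.2]
opening: 1.003
grip_force: 0.0
```

drive_tool --targets '[{"jaw": 1, "travel": [-1.3, 1.5, 0], "twist": 0}, {"jaw": 1, "travel": [-1.3, 1.5, 0], "twist": 0}, {"jaw": 1, "travel": [-1.3, 1.5, 0], "twist": 0}, {"jaw": 1, "travel": [-1.3, 1.5, 0], "twist": 0}, {"jaw": 1, "travel": [-1.3, 1.5, 0], "twist": 0}, {"jaw": 1, "travel": [-1.3, 1.5, 0], "twist": 0}, {"jaw": 1, "travel": [-1.3, 1.5, 0], "twist": 0}, {"jaw": 1, "travel": [-1.3, 1.5, 0], "twist": 0}]'

```text
t: 4.67
eef_pos: [729.8, 492.3, 421.9]
tcp_rot: [3.105, 0.031, 2.868]
ft_force: [0.3, -0.3, 1.3]
opening: 1.002
grip_force: 0.0
```

```bash
python3 -c "
from cell import *
s=state();print(s['joints'],s['eef_pos'],s['tcp_rot'])"
```

```text
[ 0.51746611  0.98622372  0.04834162  0.00407983  2.05888375 -0.77832756] [729.76884809 492.34092603 421.90145454] [3.10483238 0.03129808 2.86801457]
```

drive_tool --targets '[{"jaw": 1, "travel": [-1.3, 1.5, 0], "twist": 0}, {"jaw": 1, "travel": [-1.3, 1.5, 0], "twist": 0}]'

```text
t: 4.83
eef_pos: [748.5, 504.3, 396.7]
tcp_rot: [3.083, 0.051, 2.867]
ft_force: [-0.5, 0.7, -0.3]
opening: 1.002
grip_force: 0.0
```

drive_tool --targets '[{"jaw": 1, "travel": [-1.3, 1.5, 0], "twist": 0}, {"jaw": 1, "travel": [-1.3, 1.5, 0], "twist": 0}, {"jaw": 1, "travel": [-1.3, 1.5, 0], "twist": 0}, {"jaw": 1, "travel": [-1.3, 1.5, 0], "twist": 0}, {"jaw": 1, "travel": [-1.3, 1.5, 0], "twist": 0}, {"jaw": 1, "travel": [-1.3, 1.5, 0], "twist": 0}, {"jaw": 1, "travel": [-1.3, 1.5, 0], "twist": 0}, {"jaw": 1, "travel": [-1.3, 1.5, 0], "twist": 0}]'

```text
t: 5.5
eef_pos: [793.1, 531.5, 297.6]
tcp_rot: [3.066, 0.064, 2.866]
ft_force: [-0.3, -0.1, 0.2]
opening: 0.998
grip_force: 0.0
```

```bash
python3 -c "
from cell import *
s=state();print(s['joints'],s['eef_pos'],s['tcp_rot'])"
```

```text
[ 0.51926417  1.12638308  0.04741343  0.00755514  1.86911133 -0.77620833] [793.07998608 531.4796162  297.61201614] [3.06617487 0.06410182 2.8664268 ]
```

```bash
cat >> h.py <<'E'
def go(*targets):
    s=state();R=Ro.from_euler("xyz",s["tcp_rot"]).as_matrix();p=s["eef_pos"]
    zx=R[:,2];print("pos",p.round(1),"toolz",zx.round(3),"j",s["joints"].round(2))
    for t in targets:
        d=R.T@(np.array(t)-p);print(t,(d/1000).round(4),round(np.linalg.norm(d)/41.7,1)); p=np.array(t,float)
E
python3 -c "
from h import *
go((600,460,230),(430,372,200))"
```

```text
pos [793.1 531.5 297.6] toolz [ 0.082  0.055 -0.995] j [ 0.52  1.13  0.05  0.01  1.87 -0.78]
(600, 460, 230) [ 0.1704 -0.1252  0.0475] 5.2
(430, 372, 200) [ 0.1413 -0.1321  0.0111] 4.6
```

drive_tool --targets '[{"jaw": 1, "travel": [0.17, -0.125, 0.048], "twist": 0}, {"jaw": 1, "travel": [0.17, -0.125, 0.048], "twist": 0}, {"jaw": 1, "travel": [0.17, -0.125, 0.048], "twist": 0}, {"jaw": 1, "travel": [0.17, -0.125, 0.048], "twist": 0}, {"jaw": 1, "travel": [0.17, -0.125, 0.048], "twist": 0}, {"jaw": 1, "travel": [0.17, -0.125, 0.048], "twist": 0}]'

```text
t: 6.0
eef_pos: [656.3, 481.4, 250.7]
tcp_rot: [3.065, 0.065, 2.866]
ft_force: [1.7, 1.0, 0.0]
opening: 1.001
grip_force: 0.0
```

drive_tool --targets '[{"jaw": 1, "travel": [0.141, -0.132, 0.011], "twist": 0}, {"jaw": 1, "travel": [0.141, -0.132, 0.011], "twist": 0}, {"jaw": 1, "travel": [0.141, -0.132, 0.011], "twist": 0}, {"jaw": 1, "travel": [0.141, -0.132, 0.011], "twist": 0}, {"jaw": 1, "travel": [0.141, -0.132, 0.011], "twist": 0}, {"jaw": 1, "travel": [0.141, -0.132, 0.011], "twist": 0}]'

```text
t: 6.5
eef_pos: [483.7, 392.4, 221.3]
tcp_rot: [3.068, 0.063, 2.867]
ft_force: [0.7, 0.1, 0.8]
opening: 1.003
grip_force: 0.0
```

```bash
python3 -c "
from h import *
c=cam('wrist');cv2.imwrite('pics/w1.png',c['bgr']);go()
np.savez('w1.npz',**{k:c[k] for k in('R','t','fx','fy','cx','cy')})"
```

```text
pos [486.3 393.6 222. ] toolz [ 0.082  0.056 -0.995] j [ 0.57  0.45  1.62  0.    0.98 -0.73]
```

View pics/w1.png

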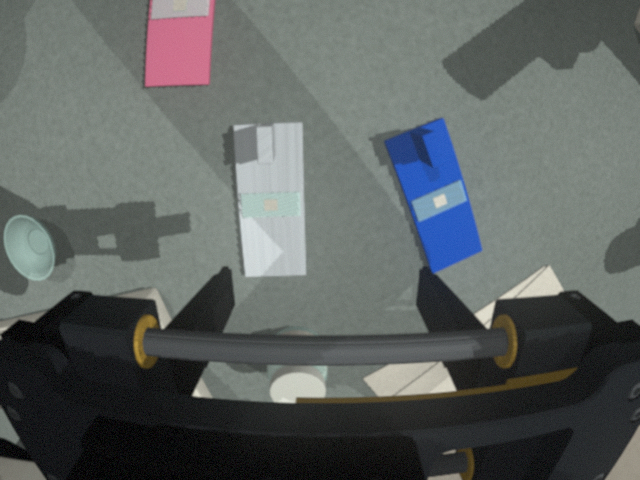

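Run:
```python
from h import *
np.set_printoptions(precision=1,suppress=True)
c=dict(np.load("w1.npz"));c["fish"]=True
P=np.array([cast(c,*p,8) for p in[(234,125),(302,123),(306,275),(244,276)]]);d=np.diff(P,axis=0)
print(P,np.hypot(*d.T),np.degrees(np.arctan2(d[:,1],d[:,0])),P.mean(0))
a=np.radians(-14.5);m=P.mean(0)
print(m-68*np.array([np.cos(a),np.sin(a)]), cast(c,265,128,50),cast(c,265,127,50))
```

```text
[[398.2 336.8]
 [416.8 403.2]
 [580.4 359.5]
 [560.9 291.1]] [ 68.9 169.3  71.2] [  74.3  -14.9 -105.9] [489.1 347.7]
[423.3 364.7] [408.7 370.4] [407.9 370.7]
```

```bash
python3 -c "
from h import *
go((425,366.5,110),(425,366.5,18))"
```

```text
pos [486.3 393.6 222. ] toolz [ 0.082  0.056 -0.995] j [ 0.57  0.45  1.62  0.    0.98 -0.73]
(425, 366.5, 110) [ 0.0587 -0.0508  0.1049] 3.1
(425, 366.5, 18) [ 0.0059 -0.007   0.0915] 2.2
```

drive_tool --targets '[{"jaw": 1, "travel": [0.059, -0.051, 0.105], "twist": -0.01}, {"jaw": 1, "travel": [0.059, -0.051, 0.105], "twist": -0.01}, {"jaw": 1, "travel": [0.059, -0.051, 0.105], "twist": -0.01}, {"jaw": 1, "travel": [0.059, -0.051, 0.105], "twist": -0.01}, {"jaw": 1, "travel": [0.059, -0.051, 0.105], "twist": -0.01}, {"jaw": 1, "travel": [0.059, -0.051, 0.105], "twist": -0.01}]'

```text
t: 7.05
eef_pos: [427.8, 367.9, 109.8]
tcp_rot: [3.065, 0.066, 2.876]
ft_force: [0.3, 0.9, 0.5]
opening: 0.997
grip_force: 0.0
```

```bash
python3 -c "
from h import *
go((425,366.5,18))"
```

```text
pos [427.8 367.9 109.8] toolz [ 0.083  0.056 -0.995] j [ 0.59  0.51  1.89 -0.    0.65 -0.71]
(425, 366.5, 18) [ 0.0084 -0.0091  0.091 ] 2.2
```

drive_tool --targets '[{"jaw": 1, "travel": [0.0084, -0.009, 0.05], "twist": 0}, {"jaw": 1, "travel": [0.0084, -0.009, 0.091], "twist": 0}, {"jaw": 1, "travel": [0.0084, -0.009, 0.091], "twist": 0}, {"jaw": 1, "travel": [0.0084, -0.009, 0.091], "twist": 0}, {"jaw": 0, "travel": [0.0084, -0.009, 0.091], "twist": 0}, {"jaw": 0, "travel": [0.0084, -0.009, 0.091], "twist": 0}, {"jaw": 0, "travel": [0.0084, -0.009, 0.091], "twist": 0}, {"jaw": 0, "travel": [0.0084, -0.009, 0.091], "twist": 0}]'

```text
t: 7.72
eef_pos: [423.5, 365.7, 18.8]
tcp_rot: [3.065, 0.066, 2.876]
ft_force: [0.1, 1.0, -0.3]
opening: 0.777
grip_force: 0.0
```

drive_tool --targets '[{"jaw": 0, "travel": [0, 0, 0], "twist": 0}, {"jaw": 0, "travel": [0, 0, 0], "twist": 0}, {"jaw": 0, "travel": [0, 0, 0], "twist": 0}, {"jaw": 0, "travel": [0, 0, 0], "twist": 0}]'

```text
t: 8.05
eef_pos: [422.8, 365.2, 17.2]
tcp_rot: [3.067, 0.064, 2.876]
ft_force: [-0.9, 0.2, 0.6]
opening: 0.494
grip_force: 0.0
```

drive_tool --targets '[{"jaw": 0, "travel": [0, 0, 0], "twist": 0}, {"jaw": 0, "travel": [0, 0, 0], "twist": 0}, {"jaw": 0, "travel": [0, 0, 0], "twist": 0}, {"jaw": 0, "travel": [0, 0, 0], "twist": 0}, {"jaw": 0, "travel": [0, 0, 0], "twist": 0}, {"jaw": 0, "travel": [0, 0, 0], "twist": 0}, {"jaw": 0, "travel": [0, 0, 0], "twist": 0}]'

```text
t: 8.63
eef_pos: [422.5, 364.6, 17.6]
tcp_rot: [3.068, 0.064, 2.877]
ft_force: [-1.2, -6.4, 11.0]
opening: 0.154
grip_force: 29.7
```

drive_tool --targets '[{"jaw": 0, "travel": [0, 0, -0.02], "twist": 0}, {"jaw": 0, "travel": [0, 0, -0.02], "twist": -0.11}, {"jaw": 0, "travel": [0, 0, -0.02], "twist": -0.225}, {"jaw": 0, "travel": [0, 0, -0.02], "twist": -0.225}, {"jaw": 0, "travel": [0, 0, -0.02], "twist": -0.225}]'

```text
t: 9.05
eef_pos: [420.9, 364.0, 36.8]
tcp_rot: [3.084, 0.079, 3.098]
ft_force: [0.1, 0.9, -0.5]
opening: 0.151
grip_force: 30.0
```

drive_tool --targets '[{"jaw": 0, "travel": [0, 0, 0.017], "twist": 0}, {"jaw": 0, "travel": [0, 0, 0.017], "twist": 0}, {"jaw": 0.3, "travel": [0, 0, 0.017], "twist": 0}, {"jaw": 0.5, "travel": [0, 0, 0.017], "twist": 0}, {"jaw": 0.7, "travel": [0, 0, 0.017], "twist": 0}, {"jaw": 1, "travel": [0, 0, 0.017], "twist": 0}, {"jaw": 1, "travel": [0, 0, 0.017], "twist": 0}, {"jaw": 1, "travel": [0, 0, 0.017], "twist": 0}]'

```text
t: 9.72
eef_pos: [422.4, 365.0, 20.3]
tcp_rot: [3.083, 0.079, 3.101]
ft_force: [-0.0, -0.8, 0.8]
opening: 0.51
grip_force: 0.0
```

drive_tool --targets '[{"jaw": 1, "travel": [0, 0, -0.15], "twist": 0}, {"jaw": 1, "travel": [0, 0, -0.15], "twist": 0}, {"jaw": 1, "travel": [0, 0, -0.15], "twist": 0}, {"jaw": 1, "travel": [0, 0, -0.15], "twist": 0}, {"jaw": 1, "travel": [0, 0, -0.15], "twist": 0}]'

```text
t: 10.13
eef_pos: [411.4, 357.7, 174.7]
tcp_rot: [3.079, 0.086, 3.101]
ft_force: [0.8, -0.9, -0.5]
opening: 0.86
grip_force: 0.0
```

Run:
```python
from h import *
np.set_printoptions(precision=1,suppress=True)
c=cam("wrist");cv2.imwrite("pics/w2.png",c["bgr"])
go((470,250,500),(550,-60,500),(800,-105,480))
s=cam("scene");cv2.imwrite("pics/s2.png",s["bgr"])
for n,c,r in(("w",c,(0,290)),("s",s,(300,420))):
    f=c["bgr"][r[0]:r[1]].astype(int);mx,mn=f.max(2),f.min(2)
    m=((mn>135)&(mx-mn<40)).astype(np.uint8)*255
    m=cv2.morphologyEx(m,cv2.MORPH_CLOSE,np.ones((7,7)))
    for k in cv2.findContours(m,0,2)[0]:
        if cv2.contourArea(k)>1500:
            P=np.array([cast(c,p[0][0],p[0][1]+r[0],8) for p in k],np.float32)
            print(n,cv2.contourArea(k),cv2.minAreaRect(P))
```

```text
pos [410.9 357.3 172.1] toolz [ 0.1  0.1 -1. ] j [ 0.6  0.4  1.9 -0.   0.8 -0.9]
(470, 250, 500) [-0.1 -0.1 -0.3] 8.4
(550, -60, 500) [-0.1 -0.3 -0. ] 7.7
(800, -105, 480) [-0.2 -0.   0. ] 6.1
w 6091.5 ((459.0233459472656, 367.5033874511719), (78.91101837158203, 108.92279052734375), 88.56111145019531)
w 30779.5 ((382.0706481933594, 127.07178497314453), (388.1349792480469, 249.37498474121094), 89.42085266113281)
w 1946.5 ((256.8614196777344, 317.966796875), (62.301353454589844, 26.200523376464844), 70.45782470703125)
w 48992.0 ((430.23895263671875, 585.145751953125), (580.3995361328125, 262.70166015625), 48.108211517333984)
s 2384.0 ((478.41619873046875, 318.05810546875), (159.5010528564453, 189.1343231201172), 88.38037872314453)
s 4122.5 ((636.8526611328125, 111.47835540771484), (225.5967559814453, 220.27261352539062), 82.66976165771484)
s 19954.0 ((1053.826416015625, -56.277801513671875), (297.64398193359375, 497.4736328125), 55.33400344848633)
```

Run:
```python
from h import *
go((440,290,450),(470,0,490),(600,-110,490),(820,-150,470))
```

```text
pos [410.3 356.9 170.2] toolz [ 0.083  0.056 -0.995] j [ 0.59  0.4   1.88 -0.    0.77 -0.94]
(440, 290, 450) [-0.0549 -0.0491 -0.2797] 6.9
(470, 0, 490) [-0.0447 -0.2859 -0.0535] 7.1
(600, -110, 490) [-0.1339 -0.1051  0.0046] 4.1
(820, -150, 470) [-0.2191 -0.0333  0.0359] 5.4
```

drive_tool --targets '[{"jaw": 1, "travel": [-0.055, -0.049, -0.28], "twist": 0}, {"jaw": 1, "travel": [-0.055, -0.049, -0.28], "twist": 0}, {"jaw": 1, "travel": [-0.055, -0.049, -0.28], "twist": 0}, {"jaw": 1, "travel": [-0.055, -0.049, -0.28], "twist": 0}, {"jaw": 1, "travel": [-0.055, -0.049, -0.28], "twist": 0}, {"jaw": 1, "travel": [-0.055, -0.049, -0.28], "twist": 0}, {"jaw": 1, "travel": [-0.055, -0.049, -0.28], "twist": 0}, {"jaw": 1, "travel": [-0.055, -0.049, -0.28], "twist": 0}]'

```text
t: 10.9
eef_pos: [442.4, 289.8, 455.1]
tcp_rot: [3.08, 0.086, 3.1]
ft_force: [0.4, 0.8, 0.4]
opening: 1.001
grip_force: 0.0
```

drive_tool --targets '[{"jaw": 1, "travel": [-0.045, -0.286, -0.054], "twist": 0}, {"jaw": 1, "travel": [-0.045, -0.286, -0.054], "twist": 0}, {"jaw": 1, "travel": [-0.045, -0.286, -0.054], "twist": 0}, {"jaw": 1, "travel": [-0.045, -0.286, -0.054], "twist": 0}, {"jaw": 1, "travel": [-0.045, -0.286, -0.054], "twist": 0}, {"jaw": 1, "travel": [-0.045, -0.286, -0.054], "twist": 0}, {"jaw": 1, "travel": [-0.045, -0.286, -0.054], "twist": 0}, {"jaw": 1, "travel": [-0.045, -0.286, -0.054], "twist": 0}]'

```text
t: 11.57
eef_pos: [471.9, -5.2, 488.9]
tcp_rot: [3.085, 0.077, 3.096]
ft_force: [-0.5, 0.6, -0.3]
opening: 1.001
grip_force: 0.0
```

drive_tool --targets '[{"jaw": 1, "travel": [-0.134, -0.105, 0.005], "twist": 0}, {"jaw": 1, "travel": [-0.134, -0.105, 0.005], "twist": 0}, {"jaw": 1, "travel": [-0.134, -0.105, 0.005], "twist": 0}, {"jaw": 1, "travel": [-0.134, -0.105, 0.005], "twist": 0}, {"jaw": 1, "travel": [-0.353, -0.138, 0.041], "twist": 0}, {"jaw": 1, "travel": [-0.353, -0.138, 0.041], "twist": 0}, {"jaw": 1, "travel": [-0.353, -0.138, 0.041], "twist": 0}, {"jaw": 1, "travel": [-0.353, -0.138, 0.041], "twist": 0}]'

```text
t: 12.23
eef_pos: [763.5, -138.4, 472.0]
tcp_rot: [3.083, 0.077, 3.101]
ft_force: [0.5, 0.5, 1.4]
opening: 0.997
grip_force: 0.0
```

Run:
```python
from h import *
go((820,-150,470))
s=state();print(s["joints"],s["tcp_rot"])
```

```text
pos [ 763.5 -138.4  472. ] toolz [ 0.079  0.056 -0.995] j [-0.29  0.64  0.65  0.08  1.79 -1.8 ]
(820, -150, 470) [-0.0566 -0.0097  0.0058] 1.4
[-0.29099788  0.63550723  0.65159318  0.07783944  1.79418651 -1.80384935] [3.08282011 0.07658221 3.10093859]
```

drive_tool --targets '[{"jaw": 1, "travel": [-0.8, -0.12, -0.3], "twist": 0}, {"jaw": 1, "travel": [-0.8, -0.12, -0.3], "twist": 0}, {"jaw": 1, "travel": [-0.8, -0.12, -0.3], "twist": 0}, {"jaw": 1, "travel": [-0.8, -0.12, -0.3], "twist": 0}]'

```text
t: 12.57
eef_pos: [830.1, -153.3, 495.1]
tcp_rot: [3.084, 0.092, 3.1]
ft_force: [23.8, -5.1, 16.0]
opening: 1.002
grip_force: 0.0
```

drive_tool --targets '[{"jaw": 1, "travel": [-0.8, -0.12, -0.3], "twist": 0}]'

```text
t: 12.65
eef_pos: [839.4, -155.8, 483.7]
tcp_rot: [3.083, 0.1, 3.098]
ft_force: [1.8, -0.3, -2.1]
opening: 1.0
grip_force: 0.0
```

drive_tool --targets '[{"jaw": 1, "travel": [-0.8, -0.12, -0.3], "twist": 0}]'

```text
t: 12.73
eef_pos: [847.4, -157.9, 486.7]
tcp_rot: [3.089, 0.134, 3.097]
ft_force: [0.1, 0.2, -0.6]
opening: 1.0
grip_force: 0.0
```

drive_tool --targets '[{"jaw": 1, "travel": [-0.8, -0.12, -0.3], "twist": 0}, {"jaw": 1, "travel": [-0.8, -0.12, -0.3], "twist": 0}]'

```text
t: 12.9
eef_pos: [856.2, -160.8, 488.9]
tcp_rot: [3.094, 0.169, 3.097]
ft_force: [-1.0, 0.1, 0.8]
opening: 0.997
grip_force: 0.0
```

Run:
```python
from h import *
go()
s=state();print(s["joints"],s["tcp_rot"])
```

```text
pos [ 856.2 -160.8  488.9] toolz [ 0.17   0.04  -0.985] j [-0.29  0.91  0.05  0.1   2.03 -1.77]
[-0.28844697  0.91144329  0.04872442  0.09661524  2.02635662 -1.76895794] [3.09414631 0.16944179 3.09655347]
```

drive_tool --targets '[{"jaw": 1, "travel": [-0.8, -0.12, -0.25], "twist": 0}]'

```text
t: 12.98
eef_pos: [863.3, -162.6, 487.9]
tcp_rot: [3.097, 0.191, 3.096]
ft_force: [0.4, -0.1, 0.3]
opening: 1.002
grip_force: 0.0
```

drive_tool --targets '[{"jaw": 1, "travel": [-0.8, -0.12, -0.2], "twist": 0}]'

```text
t: 13.07
eef_pos: [871.8, -164.7, 486.2]
tcp_rot: [3.1, 0.216, 3.095]
ft_force: [-0.9, 0.8, 0.7]
opening: 1.001
grip_force: 0.0
```

drive_tool --targets '[{"jaw": 1, "travel": [-0.8, -0.12, -0.2], "twist": 0}]'

```text
t: 13.15
eef_pos: [879.9, -166.7, 484.2]
tcp_rot: [3.103, 0.239, 3.094]
ft_force: [0.9, -0.2, 0.7]
opening: 1.001
grip_force: 0.0
```

drive_tool --targets '[{"jaw": 1, "travel": [-0.8, -0.12, -0.15], "twist": 0}]'

```text
t: 13.23
eef_pos: [888.5, -168.8, 482.1]
tcp_rot: [3.106, 0.263, 3.093]
ft_force: [0.1, -0.4, 0.9]
opening: 0.996
grip_force: 0.0
```

drive_tool --targets '[{"jaw": 1, "travel": [-0.8, -0.12, -0.1], "twist": 0}]'

```text
t: 13.32
eef_pos: [897.9, -170.8, 478.7]
tcp_rot: [3.109, 0.287, 3.092]
ft_force: [0.7, -0.4, -0.0]
opening: 0.999
grip_force: 0.0
```

Run:
```python
from h import *
go()
s=state();print(s["joints"],s["tcp_rot"])
```

```text
pos [ 897.9 -170.8  478.7] toolz [ 0.284  0.019 -0.959] j [-0.29  0.93  0.05  0.1   1.89 -1.77]
[-0.28977419  0.93232595  0.0484547   0.10453476  1.8876237  -1.76931413] [3.10873169 0.28690869 3.09184442]
```

drive_tool --targets '[{"jaw": 1, "travel": [-0.8, -0.12, -0.1], "twist": 0}]'

```text
t: 13.4
eef_pos: [906.9, -172.8, 475.4]
tcp_rot: [3.111, 0.31, 3.091]
ft_force: [-0.7, -0.1, -0.8]
opening: 0.998
grip_force: 0.0
```

drive_tool --targets '[{"jaw": 1, "travel": [-0.8, -0.12, -0.1], "twist": 0}]'

```text
t: 13.48
eef_pos: [915.3, -174.8, 473.4]
tcp_rot: [3.114, 0.333, 3.09]
ft_force: [0.4, 0.0, -0.1]
opening: 1.0
grip_force: 0.0
```

drive_tool --targets '[{"jaw": 1, "travel": [-0.8, -0.12, -0.1], "twist": 0}]'

```text
t: 13.57
eef_pos: [923.1, -176.7, 472.8]
tcp_rot: [3.117, 0.357, 3.09]
ft_force: [0.6, 0.8, 0.2]
opening: 0.995
grip_force: 0.0
```

drive_tool --targets '[{"jaw": 1, "travel": [-0.8, -0.12, -0.05], "twist": 0}]'

```text
t: 13.65
eef_pos: [931.5, -178.7, 471.7]
tcp_rot: [3.121, 0.382, 3.089]
ft_force: [0.2, 0.6, 0.6]
opening: 1.001
grip_force: 0.0
```

drive_tool --targets '[{"jaw": 1, "travel": [-0.8, -0.12, -0.05], "twist": 0}]'

```text
t: 13.73
eef_pos: [939.5, -180.6, 470.6]
tcp_rot: [3.124, 0.406, 3.089]
ft_force: [0.2, -0.2, -0.6]
opening: 1.0
grip_force: 0.0
```

drive_tool --targets '[{"jaw": 1, "travel": [-0.8, -0.12, -0.05], "twist": 0}]'

```text
t: 13.82
eef_pos: [947.0, -182.4, 470.6]
tcp_rot: [3.127, 0.43, 3.088]
ft_force: [0.4, -0.1, -0.0]
opening: 1.002
grip_force: 0.0
```

drive_tool --targets '[{"jaw": 1, "travel": [-0.8, -0.12, 0], "twist": 0}]'

```text
t: 13.9
eef_pos: [955.0, -184.3, 470.3]
tcp_rot: [3.13, 0.455, 3.088]
ft_force: [0.8, 0.2, 0.3]
opening: 1.001
grip_force: 0.0
```

drive_tool --targets '[{"jaw": 1, "travel": [-0.8, -0.12, 0], "twist": 0}]'

```text
t: 13.98
eef_pos: [962.6, -186.2, 470.0]
tcp_rot: [3.133, 0.479, 3.087]
ft_force: [0.6, -0.6, -0.3]
opening: 0.998
grip_force: 0.0
```

drive_tool --targets '[{"jaw": 1, "travel": [-0.8, -0.12, 0], "twist": 0}]'

```text
t: 14.07
eef_pos: [969.7, -187.9, 470.7]
tcp_rot: [3.136, 0.504, 3.087]
ft_force: [0.6, -0.6, -0.5]
opening: 0.999
grip_force: 0.0
```

drive_tool --targets '[{"jaw": 1, "travel": [-0.8, -0.12, 0], "twist": 0}]'

```text
t: 14.15
eef_pos: [976.1, -189.7, 472.7]
tcp_rot: [3.14, 0.528, 3.087]
ft_force: [0.0, 0.1, 0.3]
opening: 1.001
grip_force: 0.0
```

Run:
```python
from h import *
go()
s=state();print(s["joints"],s["tcp_rot"])
```

```text
pos [ 976.1 -189.7  472.7] toolz [ 0.503 -0.025 -0.864] j [-0.29  0.97  0.05  0.12  1.61 -1.77]
[-0.29120092  0.969633    0.04895881  0.12048078  1.60726435 -1.77190829] [3.13962202 0.52810422 3.08715797]
```

drive_tool --targets '[{"jaw": 1, "travel": [-0.8, 0.05, 0], "twist": 0}]'

```text
t: 14.23
eef_pos: [983.1, -184.7, 475.8]
tcp_rot: [-3.14, 0.552, 3.086]
ft_force: [0.4, -0.4, 0.1]
opening: 0.998
grip_force: 0.0
```

drive_tool --targets '[{"jaw": 1, "travel": [-0.8, 0.1, 0], "twist": 0}]'

```text
t: 14.32
eef_pos: [990.1, -175.0, 480.4]
tcp_rot: [-3.137, 0.576, 3.086]
ft_force: [0.7, -0.4, -0.3]
opening: 0.999
grip_force: 0.0
```

drive_tool --targets '[{"jaw": 1, "travel": [-0.8, 0.1, 0], "twist": 0}]'

```text
t: 14.4
eef_pos: [996.6, -165.0, 486.0]
tcp_rot: [-3.135, 0.601, 3.087]
ft_force: [-0.3, -0.5, 0.3]
opening: 1.003
grip_force: 0.0
```

Run:
```python
from h import *
go((600,-140,500),(450,0,480),(420,290,400),(396,364,110))
s=state();print(s["joints"],s["tcp_rot"])
```

```text
pos [ 996.6 -165.   486. ] toolz [ 0.564 -0.037 -0.825] j [-0.26  0.97  0.05  0.11  1.53 -1.74]
(600, -140, 500) [ 0.3199  0.0018 -0.2362] 9.5
(450, 0, 480) [ 0.1411  0.1311 -0.0734] 4.9
(420, 290, 400) [0.0829 0.2882 0.0382] 7.2
(396, 364, 110) [0.187  0.0741 0.2229] 7.2
[-0.25851455  0.96651651  0.04873878  0.10826368  1.53426595 -1.74373511] [-3.13484127  0.60088738  3.08717911]
```

drive_tool --targets '[{"jaw": 1, "travel": [0.32, 0.002, -0.236], "twist": 0}, {"jaw": 1, "travel": [0.32, 0.002, -0.236], "twist": 0}, {"jaw": 1, "travel": [0.32, 0.002, -0.236], "twist": 0}, {"jaw": 1, "travel": [0.32, 0.002, -0.236], "twist": 0}, {"jaw": 1, "travel": [0.32, 0.002, -0.236], "twist": 0}, {"jaw": 1, "travel": [0.32, 0.002, -0.236], "twist": 0}, {"jaw": 1, "travel": [0.32, 0.002, -0.236], "twist": 0}, {"jaw": 1, "travel": [0.32, 0.002, -0.236], "twist": 0}]'

```text
t: 15.07
eef_pos: [733.6, -148.5, 498.2]
tcp_rot: [-3.134, 0.601, 3.089]
ft_force: [0.5, -1.7, 0.5]
opening: 1.001
grip_force: 0.0
```

drive_tool --targets '[{"jaw": 1, "travel": [0.195, 0.131, -0.11], "twist": 0}, {"jaw": 1, "travel": [0.195, 0.131, -0.11], "twist": 0}, {"jaw": 1, "travel": [0.195, 0.131, -0.11], "twist": 0}, {"jaw": 1, "travel": [0.195, 0.131, -0.11], "twist": 0}, {"jaw": 1, "travel": [0.195, 0.131, -0.11], "twist": 0}, {"jaw": 1, "travel": [0.195, 0.131, -0.11], "twist": 0}, {"jaw": 1, "travel": [0.195, 0.131, -0.11], "twist": 0}]'

```text
t: 15.65
eef_pos: [516.5, -3.3, 478.6]
tcp_rot: [-3.135, 0.603, 3.09]
ft_force: [0.5, 0.7, 0.2]
opening: 0.998
grip_force: 0.0
```

Run:
```python
from h import *
c=cam("wrist");cv2.imwrite("pics/w3.png",c["bgr"])
np.savez('w3.npz',**{k:c[k] for k in('R','t','fx','fy','cx','cy')})
go((410,290,300),(371,368.5,111))
```

```text
pos [517.4  -3.5 479.1] toolz [ 0.566 -0.036 -0.823] j [-0.16 -0.08  1.74  0.07  0.88 -1.71]
(410, 290, 300) [0.2023 0.2882 0.076 ] 8.6
(371, 368.5, 111) [0.1426 0.0773 0.1307] 5.0
```

View pics/w3.png

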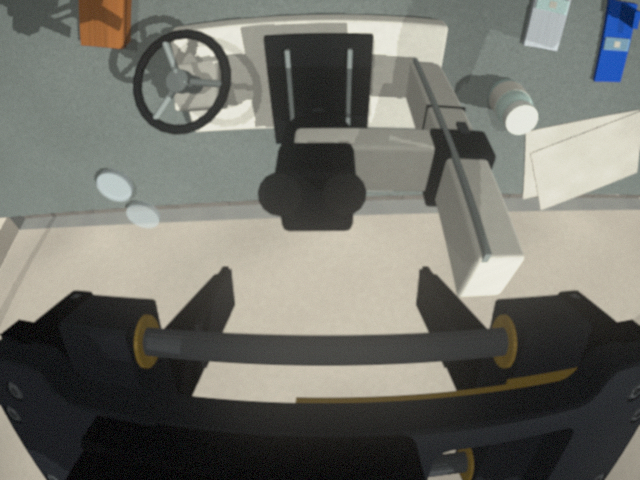

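Run:
```python
from h import *
np.set_printoptions(precision=1,suppress=True)
c=dict(np.load("w3.npz"));c["fish"]=True
b=cv2.imread("pics/w3.png")
f=b.astype(int)
P=[cast(c,*p,85) for p in[(265,36),(373,33)]];print("stage front",P,np.linalg.norm(P[1]-P[0]),np.degrees(np.arctan2(*(P[1]-P[0])[::-1]))-90)
# rails: bright columns inside stage
for u0,u1 in((278,300),(340,360)):
    L=[]
    for v in range(54,120,3):
        r=f[v,u0:u1].sum(1);w=np.clip(r-r.min()-60,0,None)
        if w.sum()>0:L.append(cast(c,u0+(w*np.arange(u1-u0)).sum()/w.sum(),v,91))
    L=np.array(L);k=np.polyfit(L[:,0],L[:,1],1);print("rail",L[0],L[-1],"yaw",np.degrees(np.arctan(k[0])),"y@634",np.polyval(k,634))
# wheel rim
m=(f.sum(2)<170).astype(np.uint8);m[:, :120]=0;m[:,240:]=0;m[150:]=0
k=max(cv2.findContours(m*255,0,2)[0],key=cv2.contourArea);print("rim",cv2.fitEllipse(k))
cv2.imwrite("pics/wh.png",cv2.resize(b[15:150,120:250],None,fx=4.4,fy=4.4,interpolation=cv2.INTER_CUBIC))
```

```text
stage front [array([536.1, -87.9]), array([540.3,  57.8])] 145.84846254395973 -1.6325218830599226
rail [564.3 -60.4] [671.7 -65.5] yaw -2.5355593213632424 y@634 -63.49882929248773
rail [569.4  25.4] [676.5  20.6] yaw -2.499048584713448 y@634 22.44565019177857
rim ((180.65576171875, 81.20903015136719), (92.13475036621094, 103.09159088134766), 22.422842025756836)
```

View pics/wh.png

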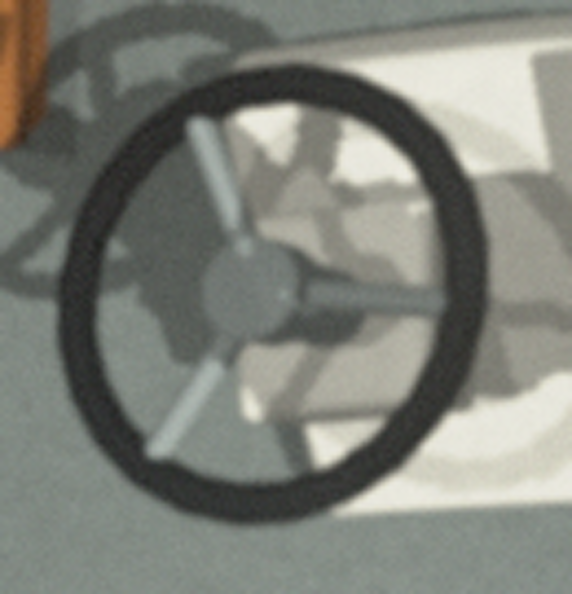

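drive_tool --targets '[{"jaw": 1, "travel": [0.202, 0.288, 0.076], "twist": 0}, {"jaw": 1, "travel": [0.202, 0.288, 0.076], "twist": 0}, {"jaw": 1, "travel": [0.202, 0.288, 0.076], "twist": 0}, {"jaw": 1, "travel": [0.202, 0.288, 0.076], "twist": 0}, {"jaw": 1, "travel": [0.202, 0.288, 0.076], "twist": 0}, {"jaw": 1, "travel": [0.202, 0.288, 0.076], "twist": 0}, {"jaw": 1, "travel": [0.202, 0.288, 0.076], "twist": 0}, {"jaw": 1, "travel": [0.202, 0.288, 0.076], "twist": 0}]'

```text
t: 16.37
eef_pos: [421.4, 268.2, 311.9]
tcp_rot: [-3.136, 0.602, 3.088]
ft_force: [1.5, 0.2, 0.4]
opening: 1.0
grip_force: 0.0
```

drive_tool --targets '[{"jaw": 1, "travel": [0.15, 0.095, 0.13], "twist": 0}, {"jaw": 1, "travel": [0.15, 0.095, 0.13], "twist": 0}, {"jaw": 1, "travel": [0.15, 0.095, 0.13], "twist": 0}, {"jaw": 1, "travel": [0.15, 0.095, 0.13], "twist": 0}, {"jaw": 1, "travel": [0.15, 0.095, 0.13], "twist": 0}, {"jaw": 1, "travel": [0.15, 0.095, 0.13], "twist": 0}, {"jaw": 1, "travel": [0.15, 0.095, 0.13], "twist": 0}]'

```text
t: 16.95
eef_pos: [377.0, 372.5, 131.2]
tcp_rot: [-3.12, 0.573, 3.091]
ft_force: [-0.0, -0.1, -0.1]
opening: 0.998
grip_force: 0.0
```

Run:
```python
from h import *
c=cam("wrist");cv2.imwrite("pics/w4.png",c["bgr"])
np.savez('w4.npz',**{k:c[k] for k in('R','t','fx','fy','cx','cy')})
go((433,364.5,20.5))
```

```text
pos [377.5 371.5 132.7] toolz [ 0.542 -0.049 -0.839] j [ 0.88  0.44  2.11 -1.13  0.52  0.36]
(433, 364.5, 20.5) [ 0.0142 -0.0016  0.1246] 3.0
```

View pics/w4.png

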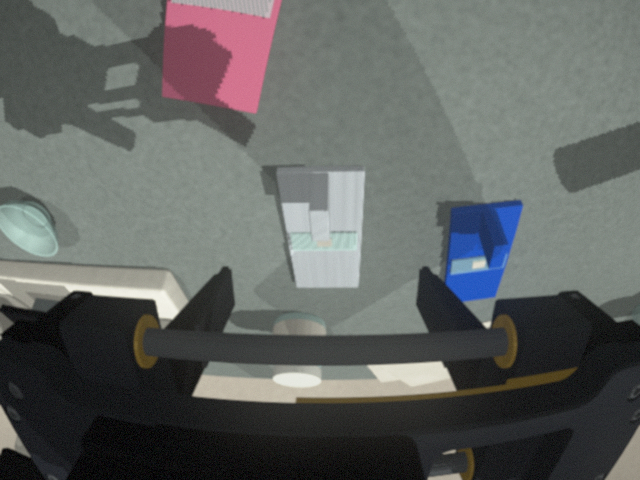

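drive_tool --targets '[{"jaw": 1, "travel": [0.006, -0.001, 0.03], "twist": 0}, {"jaw": 1, "travel": [0.008, -0.001, 0.06], "twist": 0}, {"jaw": 1, "travel": [0.008, -0.001, 0.06], "twist": 0}]'

```text
t: 17.25
eef_pos: [408.7, 379.0, 98.2]
tcp_rot: [-3.106, 0.542, 3.085]
ft_force: [-0.8, -1.0, 1.1]
opening: 1.004
grip_force: 0.0
```

Run:
```python
from h import *
np.set_printoptions(precision=1,suppress=True)
go((433,364.5,20.5));print(state()["tcp_rot"].round(3))
c=dict(np.load("w4.npz"));c["fish"]=True
P=np.array([cast(c,*p,8) for p in[(277,167),(365,167),(359,288),(297,288)]]);d=np.diff(P,axis=0)
print(P,np.hypot(*d.T),np.degrees(np.arctan2(d[:,1],d[:,0])),P.mean(0))
s=cam("scene");print("jar top",cast(s,303,378,85))
```

```text
pos [408.7 379.   98.2] toolz [ 0.5 -0.1 -0.9] j [ 0.8  0.5  2.1 -1.1  0.5  0.3]
(433, 364.5, 20.5) [ 0.  -0.   0.1] 2.0
[-3.1  0.5  3.1]
[[399.2 331.3]
 [402.5 399.7]
 [579.6 396.5]
 [577.2 325.7]] [ 68.5 177.1  70.8] [ 87.2  -1.  -92. ] [489.6 363.3]
jar top [675.3 311. ]
```

Run:
```python
from h import *
go((410,366,70),(430,364.5,22))
```

```text
pos [407.7 378.4  99. ] toolz [ 0.513 -0.065 -0.856] j [ 0.84  0.53  2.06 -1.13  0.49  0.34]
(410, 366, 70) [ 0.0123 -0.0113  0.0268] 0.8
(430, 364.5, 22) [0.0076 0.0015 0.0514] 1.2
```

drive_tool --targets '[{"jaw": 1, "travel": [0.012, -0.011, 0.027], "twist": 0}, {"jaw": 1, "travel": [0.012, -0.011, 0.027], "twist": 0}, {"jaw": 1, "travel": [0.016, -0.011, 0.05], "twist": 0}, {"jaw": 1, "travel": [0.016, -0.011, 0.05], "twist": 0}]'

```text
t: 17.63
eef_pos: [422.2, 378.5, 67.3]
tcp_rot: [-3.089, 0.508, 3.083]
ft_force: [-0.4, -0.2, 0.0]
opening: 1.001
grip_force: 0.0
```

Run:
```python
from h import *
go((430,364.5,22));print(state()["tcp_rot"],state()["joints"])
```

```text
pos [422.2 378.5  67.3] toolz [ 0.481 -0.081 -0.873] j [ 0.81  0.59  2.04 -1.13  0.46  0.33]
(430, 364.5, 22) [ 0.0145 -0.0112  0.0444] 1.2
[-3.08892809  0.50750572  3.08343443] [ 0.80839186  0.59100348  2.03841484 -1.13363291  0.4621581   0.33436886]
```

drive_tool --targets '[{"jaw": 1, "travel": [0.016, -0.014, 0.025], "twist": 0}, {"jaw": 1, "travel": [0.016, -0.014, 0.025], "twist": 0}]'

```text
t: 17.8
eef_pos: [420.9, 371.6, 50.9]
tcp_rot: [-3.076, 0.482, 3.083]
ft_force: [-1.2, -0.5, -0.3]
opening: 0.995
grip_force: 0.0
```

drive_tool --targets '[{"jaw": 1, "travel": [0.005, -0.014, 0.015], "twist": 0}, {"jaw": 1, "travel": [0.005, -0.014, 0.015], "twist": 0}]'

```text
t: 17.97
eef_pos: [424.8, 362.1, 44.5]
tcp_rot: [-3.069, 0.468, 3.081]
ft_force: [0.2, -0.1, 0.4]
opening: 0.999
grip_force: 0.0
```

Run:
```python
from h import *
go((430,364.5,22));print(state()["tcp_rot"],state()["joints"])
```

```text
pos [424.8 362.1  44.5] toolz [ 0.445 -0.1   -0.89 ] j [ 0.77  0.62  2.05 -1.13  0.44  0.32]
(430, 364.5, 22) [0.0056 0.0044 0.0221] 0.6
[-3.06887062  0.46808624  3.081351  ] [ 0.77398436  0.62405891  2.0508378  -1.13361731  0.43545185  0.32126076]
```

drive_tool --targets '[{"jaw": 1, "travel": [0.007, 0.003, 0.02], "twist": 0}, {"jaw": 1, "travel": [0.007, 0.003, 0.02], "twist": 0}, {"jaw": 1, "travel": [0.007, 0.003, 0.02], "twist": 0}]'

```text
t: 18.22
eef_pos: [429.3, 368.8, 29.0]
tcp_rot: [-3.064, 0.458, 3.081]
ft_force: [-0.5, -0.2, 0.2]
opening: 1.001
grip_force: 0.0
```

Run:
```python
from h import *
go((426.5,363,23));print(state()["tcp_rot"],state()["joints"])
```

```text
pos [429.3 368.8  29. ] toolz [ 0.435 -0.104 -0.894] j [ 0.78  0.66  2.03 -1.13  0.43  0.33]
(426.5, 363, 23) [ 0.0048 -0.0056  0.0048] 0.2
[-3.06400411  0.4576648   3.08072905] [ 0.77539774  0.65884792  2.03039871 -1.13356291  0.43149303  0.32770537]
```

drive_tool --targets '[{"jaw": 1, "travel": [0.005, -0.006, 0.005], "twist": 0}, {"jaw": 0, "travel": [0.005, -0.006, 0.005], "twist": 0}, {"jaw": 0, "travel": [0.005, -0.006, 0.005], "twist": 0}, {"jaw": 0, "travel": [0.005, -0.006, 0.005], "twist": 0}, {"jaw": 0, "travel": [0.005, -0.006, 0.005], "twist": 0}, {"jaw": 0, "travel": [0.005, -0.006, 0.005], "twist": 0}, {"jaw": 0, "travel": [0.005, -0.006, 0.005], "twist": 0}, {"jaw": 0, "travel": [0.005, -0.006, 0.005], "twist": 0}]'

```text
t: 18.88
eef_pos: [427.5, 365.5, 26.0]
tcp_rot: [-3.061, 0.451, 3.08]
ft_force: [0.6, -0.2, 0.6]
opening: 0.563
grip_force: 0.0
```

drive_tool --targets '[{"jaw": 0, "travel": [0, 0, 0], "twist": 0}, {"jaw": 0, "travel": [0, 0, 0], "twist": 0}, {"jaw": 0, "travel": [0, 0, 0], "twist": 0}, {"jaw": 0, "travel": [0, 0, 0], "twist": 0}, {"jaw": 0, "travel": [0, 0, 0], "twist": 0}, {"jaw": 0, "travel": [0, 0, 0], "twist": 0}, {"jaw": 0, "travel": [0, 0, 0], "twist": 0}]'

```text
t: 19.47
eef_pos: [427.8, 366.3, 26.6]
tcp_rot: [-3.063, 0.452, 3.08]
ft_force: [-1.5, 3.0, 8.4]
opening: 0.154
grip_force: 29.8
```

Run:
```python
from h import *
s=state();print(s["tcp_rot"],s["joints"],s["grip_force"],s["opening"],s["ft_force"])
go((430,363,200),(450,150,310),(450,-15,250),(450,-15,135))
```

```text
[-3.06277323  0.45159194  3.08011923] [ 0.77209301  0.66088234  2.03530383 -1.13392099  0.42671267  0.32775862] 29.792577624320984 0.15363157062442964 [-1.51861363  2.98483103  8.36070464]
pos [427.8 366.3  26.6] toolz [ 0.429 -0.105 -0.897] j [ 0.77  0.66  2.04 -1.13  0.43  0.33]
(430, 363, 200) [-0.0778 -0.0153 -0.1542] 4.2
(450, 150, 310) [-0.0777 -0.2174 -0.0676] 5.8
(450, -15, 250) [ 0.0171 -0.1596  0.0712] 4.2
(450, -15, 135) [0.0502 0.0081 0.1032] 2.8
```

Run:
```python
from h import *
go((430,363,215),(440,190,215),(440,80,215),(440,-10,215))
```

```text
pos [427.8 366.3  26.6] toolz [ 0.429 -0.105 -0.897] j [ 0.77  0.66  2.04 -1.13  0.43  0.33]
(430, 363, 215) [-0.0844 -0.0164 -0.1677] 4.5
(440, 190, 215) [-0.0185 -0.1708  0.0225] 4.2
(440, 80, 215) [-0.0061 -0.1092  0.0116] 2.6
(440, -10, 215) [-0.005  -0.0894  0.0095] 2.2
```

drive_tool --targets '[{"jaw": 0, "travel": [-0.012, -0.005, -0.025], "twist": 0}, {"jaw": 0, "travel": [-0.03, -0.008, -0.06], "twist": 0}, {"jaw": 0, "travel": [-0.06, -0.012, -0.12], "twist": 0}, {"jaw": 0, "travel": [-0.084, -0.017, -0.167], "twist": 0}, {"jaw": 0, "travel": [-0.084, -0.017, -0.167], "twist": 0}, {"jaw": 0, "travel": [-0.084, -0.017, -0.167], "twist": 0}, {"jaw": 0, "travel": [-0.084, -0.017, -0.167], "twist": 0}]'

```text
t: 20.05
eef_pos: [430.1, 362.1, 215.5]
tcp_rot: [-3.064, 0.453, 3.078]
ft_force: [-0.8, -0.1, -2.4]
opening: 0.147
grip_force: 30.0
```

Run:
```python
from h import *
s=state();print(s["tcp_rot"],s["joints"],s["grip_force"],s["opening"],s["ft_force"])
go((440,190,215),(440,80,215),(440,-10,215))
```

```text
[-3.06419289  0.45322673  3.0782535 ] [ 0.76322591  0.3490644   1.89147001 -0.59283326  0.73222592 -0.31266779] 29.992859959602356 0.14718663488796446 [-0.77911971 -0.11768753 -2.4309436 ]
pos [430.1 362.1 215.5] toolz [ 0.431 -0.105 -0.896] j [ 0.76  0.35  1.89 -0.59  0.73 -0.31]
(440, 190, 215) [-0.0185 -0.1699  0.0227] 4.1
(440, 80, 215) [-0.0063 -0.1092  0.0115] 2.6
(440, -10, 215) [-0.0051 -0.0894  0.0094] 2.2
```

drive_tool --targets '[{"jaw": 0, "travel": [-0.004, -0.03, 0.004], "twist": 0}, {"jaw": 0, "travel": [-0.008, -0.07, 0.009], "twist": 0}, {"jaw": 0, "travel": [-0.012, -0.11, 0.015], "twist": 0}, {"jaw": 0, "travel": [-0.016, -0.145, 0.019], "twist": 0}, {"jaw": 0, "travel": [-0.0185, -0.17, 0.023], "twist": 0}, {"jaw": 0, "travel": [-0.0185, -0.17, 0.023], "twist": 0}]'

```text
t: 20.55
eef_pos: [438.6, 185.7, 211.4]
tcp_rot: [-3.058, 0.447, 3.078]
ft_force: [0.3, 0.0, -0.8]
opening: 0.149
grip_force: 30.0
```

Run:
```python
from h import *
s=state();print(s["tcp_rot"],s["joints"],s["grip_force"],s["opening"],s["ft_force"])
go((440,80,215),(440,-10,215))
c=cam("scene");cv2.imwrite("pics/s3.png",cv2.resize(c["bgr"][120:420,100:500],None,fx=2,fy=2))
```

```text
[-3.05813598  0.44666034  3.07782359] [ 0.41834104  0.20021705  2.13662349 -0.5880901   0.51539883 -0.59534269] 29.99197393655777 0.14914415823529167 [ 0.30045144  0.03174149 -0.80090188]
pos [438.6 185.7 211.4] toolz [ 0.424 -0.111 -0.899] j [ 0.42  0.2   2.14 -0.59  0.52 -0.6 ]
(440, 80, 215) [-0.0089 -0.105   0.0091] 2.5
(440, -10, 215) [-0.0052 -0.0893  0.01  ] 2.2
```

View pics/s3.png

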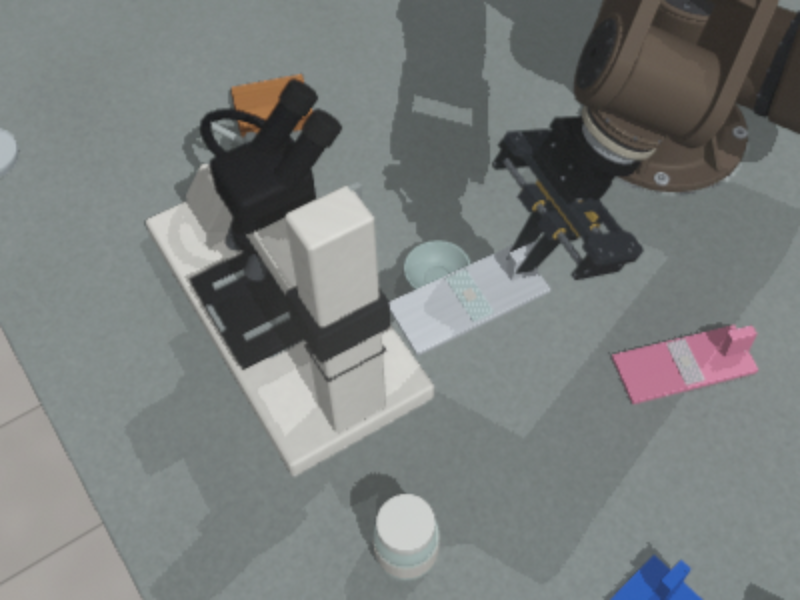

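Run:
```python
from h import *
np.set_printoptions(precision=1,suppress=True)
c=cam("scene")
P=np.array([cast(c,100+u/2,120+v/2,193) for u,v in((387,303),(419,352),(549,290),(512,249))]);d=np.diff(P,axis=0)
print(P,np.hypot(*d.T),np.degrees(np.arctan2(d[:,1],d[:,0])),P.mean(0))
```

```text
[[579.1 133.9]
 [585.3 205.2]
 [421.6 221.8]
 [420.9 153.6]] [ 71.6 164.6  68.2] [ 85.  174.2 -90.6] [501.7 178.6]
```

drive_tool --targets '[{"jaw": 0, "travel": [-0.004, -0.03, 0.002], "twist": 0}, {"jaw": 0, "travel": [-0.007, -0.068, 0.005], "twist": 0}, {"jaw": 0, "travel": [-0.009, -0.105, 0.009], "twist": 0}, {"jaw": 0, "travel": [-0.012, -0.145, 0.014], "twist": 0}, {"jaw": 0, "travel": [-0.014, -0.175, 0.017], "twist": 0}, {"jaw": 0, "travel": [-0.014, -0.195, 0.019], "twist": 0}, {"jaw": 0, "travel": [-0.014, -0.195, 0.019], "twist": 0}]'

```text
t: 21.23
eef_pos: [441.9, -9.0, 215.8]
tcp_rot: [-3.06, 0.449, 3.079]
ft_force: [-0.7, 0.6, -1.6]
opening: 0.139
grip_force: 30.0
```

Run:
```python
from h import *
s=state();print(s["tcp_rot"],s["joints"],s["grip_force"],s["opening"],s["ft_force"])
go((440,-12,160),(480,-12,124))
```

```text
[-3.06049963  0.44894005  3.07886725] [-0.14096348  0.10081911  2.25349921 -0.14246725  0.33698259 -1.50679237] 29.991921186447144 0.13855436849336175 [-0.66515177  0.58698162 -1.55662723]
pos [441.9  -9.  215.8] toolz [ 0.427 -0.108 -0.898] j [-0.14  0.1   2.25 -0.14  0.34 -1.51]
(440, -12, 160) [0.0257 0.0009 0.0496] 1.3
(480, -12, 124) [-0.0203  0.0065  0.0494] 1.3
```

Run:
```python
from h import *
go((442,-14,127),(571.5,-18,126))
```

```text
pos [441.9  -9.  215.8] toolz [ 0.427 -0.108 -0.898] j [-0.14  0.1   2.25 -0.14  0.34 -1.51]
(442, -14, 127) [0.0382 0.0016 0.0803] 2.1
(571.5, -18, 126) [-0.1162  0.0087  0.0566] 3.1
```

drive_tool --targets '[{"jaw": 0, "travel": [0.008, 0, 0.016], "twist": -0.02}, {"jaw": 0, "travel": [0.02, 0.001, 0.04], "twist": -0.04}, {"jaw": 0, "travel": [0.03, 0.001, 0.065], "twist": -0.058}, {"jaw": 0, "travel": [0.038, 0.0016, 0.08], "twist": -0.058}, {"jaw": 0, "travel": [0.038, 0.0016, 0.08], "twist": -0.058}, {"jaw": 0, "travel": [0.038, 0.0016, 0.08], "twist": -0.058}]'

```text
t: 21.73
eef_pos: [443.3, -8.2, 130.1]
tcp_rot: [-3.031, 0.437, -3.139]
ft_force: [-0.9, -0.6, -1.1]
opening: 0.145
grip_force: 30.0
```

Run:
```python
from h import *
s=state();print(s["tcp_rot"],s["joints"],s["grip_force"],s["opening"],s["ft_force"])
print(Ro.from_euler("xyz",s["tcp_rot"]).as_matrix()[:,1])
go((500,-16,127),(571.5,-18,126))
```

```text
[-3.03074756  0.43655363 -3.13867285] [-0.13582761  0.2927716   2.36331038 -0.92604991  0.06440105 -0.77157328] 29.992775917053223 0.1454179948471781 [-0.94789585 -0.60787453 -1.07010234]
[ 0.04386939  0.9939953  -0.10024383]
pos [443.3  -8.2 130.1] toolz [ 0.421 -0.109 -0.901] j [-0.14  0.29  2.36 -0.93  0.06 -0.77]
(500, -16, 127) [-0.0501 -0.005   0.0274] 1.4
(571.5, -18, 126) [-0.0644  0.0012  0.0312] 1.7
```

drive_tool --targets '[{"jaw": 0, "travel": [-0.015, -0.002, 0.006], "twist": 0}, {"jaw": 0, "travel": [-0.033, -0.004, 0.016], "twist": 0}, {"jaw": 0, "travel": [-0.05, -0.005, 0.026], "twist": 0}, {"jaw": 0, "travel": [-0.05, -0.005, 0.026], "twist": 0}, {"jaw": 0, "travel": [-0.05, -0.005, 0.026], "twist": 0}]'

```text
t: 22.15
eef_pos: [499.7, -16.3, 129.3]
tcp_rot: [-3.03, 0.438, -3.139]
ft_force: [0.0, 1.7, -0.8]
opening: 0.149
grip_force: 30.0
```

Run:
```python
from h import *
np.set_printoptions(precision=3,suppress=True)
s=state();print(s["tcp_rot"],s["joints"],s["grip_force"],s["ft_force"])
print(Ro.from_euler("xyz",s["tcp_rot"]).as_matrix()[:,1])
go((540,-17,127),(571.5,-18,126))
```

```text
[-3.03   0.438 -3.139] [-0.136  0.353  2.242 -0.487  0.111 -1.212] 29.992688298225403 [ 0.027  1.668 -0.811]
[ 0.045  0.994 -0.101]
pos [499.7 -16.3 129.3] toolz [ 0.422 -0.11  -0.9  ] j [-0.14  0.35  2.24 -0.49  0.11 -1.21]
(540, -17, 127) [-0.035  0.001  0.019] 1.0
(571.5, -18, 126) [-0.028  0.001  0.014] 0.8
```

drive_tool --targets '[{"jaw": 0, "travel": [-0.018, 0.001, 0.009], "twist": 0}, {"jaw": 0, "travel": [-0.035, 0.001, 0.018], "twist": 0}, {"jaw": 0, "travel": [-0.05, 0.002, 0.026], "twist": 0}, {"jaw": 0, "travel": [-0.063, 0.002, 0.033], "twist": 0}, {"jaw": 0, "travel": [-0.063, 0.002, 0.033], "twist": 0}, {"jaw": 0, "travel": [-0.063, 0.002, 0.033], "twist": 0}]'

```text
t: 22.65
eef_pos: [569.5, -18.3, 126.5]
tcp_rot: [-3.029, 0.438, -3.139]
ft_force: [-0.4, -0.5, -0.7]
opening: 0.144
grip_force: 30.0
```

Run:
```python
from h import *
np.set_printoptions(precision=3,suppress=True)
s=state();print(s["tcp_rot"],s["joints"],s["grip_force"],s["ft_force"])
go((571.5,-18,116))
out=[]
for n,(r,k,z) in dict(scene=((200,300,180,310),3,0),side=((210,310,205,335),3,0),wrist=((0,290,200,440),1.6,0)).items():
    c=cam(n);cv2.imwrite(f"pics/p_{n}.png",c["bgr"])
    q={a:c[a] for a in('R','t','fx','fy','cx','cy')};np.savez(f"p_{n}.npz",**q)
    f=c["bgr"][r[0]:r[1],r[2]:r[3]]
    print(n,proj(c,(633.5,-20.5,95)),proj(c,(718.4,-24,93)))
```

```text
[-3.029  0.438 -3.139] [-0.119  0.431  2.087 -0.33   0.186 -1.356] 29.992745518684387 [-0.416 -0.503 -0.703]
pos [569.5 -18.3 126.5] toolz [ 0.422 -0.111 -0.9  ] j [-0.12  0.43  2.09 -0.33  0.19 -1.36]
(571.5, -18, 116) [0.003 0.002 0.01 ] 0.3
scene [241.783 260.697] [210.545 276.672]
side [261.944 261.815] [231.083 278.861]
wrist [331.219 310.834] [330.539 364.471]
```

drive_tool --targets '[{"jaw": 0, "travel": [0.003, 0.002, 0.005], "twist": 0}, {"jaw": 0, "travel": [0.003, 0.002, 0.01], "twist": 0}, {"jaw": 0, "travel": [0.003, 0.002, 0.01], "twist": 0}, {"jaw": 0, "travel": [0.003, 0.002, 0.01], "twist": 0}]'

```text
t: 23.13
eef_pos: [571.8, -18.3, 116.7]
tcp_rot: [-3.029, 0.439, -3.14]
ft_force: [0.8, -0.7, -0.4]
opening: 0.147
grip_force: 30.0
```

Run:
```python
from h import *
np.set_printoptions(precision=3,suppress=True)
s=state();print(s["grip_force"],s["ft_force"],s["moment"])
go((571.5,-18,112))
```

```text
29.99256134033203 [ 0.77  -0.661 -0.398] [0.207 0.22  0.021]
pos [571.8 -18.3 116.7] toolz [ 0.423 -0.111 -0.899] j [-0.12  0.45  2.09 -0.38  0.16 -1.3 ]
(571.5, -18, 112) [0.002 0.001 0.004] 0.1
```

drive_tool --targets '[{"jaw": 0, "travel": [0.001, 0, 0.0025], "twist": 0}, {"jaw": 0, "travel": [0.001, 0, 0.0025], "twist": 0}]'

```text
t: 23.3
eef_pos: [572.4, -18.6, 114.3]
tcp_rot: [-3.029, 0.441, -3.14]
ft_force: [-1.7, 0.3, 1.8]
opening: 0.149
grip_force: 30.0
```

drive_tool --targets '[{"jaw": 0.2, "travel": [0, 0, 0], "twist": 0}, {"jaw": 0.25, "travel": [0, 0, 0], "twist": 0}, {"jaw": 0.3, "travel": [0, 0, 0], "twist": 0}, {"jaw": 0.35, "travel": [0, 0, 0], "twist": 0}, {"jaw": 0.4, "travel": [0, 0, 0], "twist": 0}, {"jaw": 0.4, "travel": [0, 0, 0], "twist": 0}]'

```text
t: 23.8
eef_pos: [572.3, -18.5, 114.2]
tcp_rot: [-3.029, 0.44, -3.14]
ft_force: [0.3, -0.5, -1.0]
opening: 0.39
grip_force: 0.0
```

Run:
```python
from h import *
np.set_printoptions(precision=3,suppress=True)
go()
cs={}
for n in("scene","side","wrist"):
    c=cam(n);cv2.imwrite(f"pics/q_{n}.png",c["bgr"]);np.savez(f"q_{n}.npz",**{a:c[a] for a in('R','t','fx','fy','cx','cy')});cs[n]=c["bgr"]
a=cv2.resize(cs["scene"][225:315,180:300],(400,300),interpolation=2)
b=cv2.resize(cs["side"][225:315,205:325],(400,300),interpolation=2)
w=cv2.resize(cs["wrist"][200:400,220:440],(400,364)[:2],interpolation=2)[:300]
a2=cv2.resize(cs["scene"][260:345,240:320],(400,300),interpolation=2)
cv2.imwrite("pics/comp.png",np.vstack([np.hstack([a,b]),np.hstack([w,a2])]))
```

```text
pos [572.3 -18.5 114.2] toolz [ 0.423 -0.111 -0.899] j [-0.12  0.46  2.09 -0.4   0.16 -1.28]
```

View pics/comp.png

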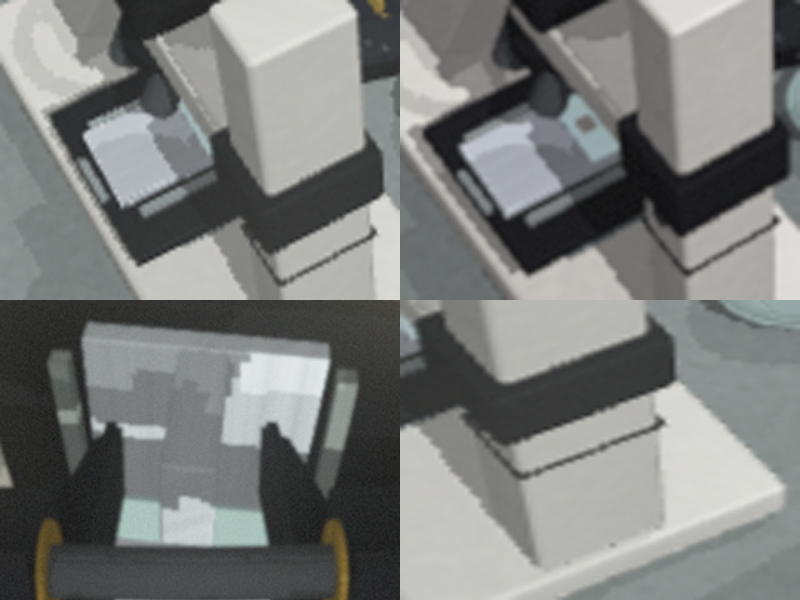

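Run:
```python
from h import *
np.set_printoptions(precision=1,suppress=True)
o=np.array([633.5,-20.5]);a=np.radians(-2.5);B=np.array([[np.cos(a),np.sin(a)],[-np.sin(a),np.cos(a)]])
for n,x0,ps in(("scene",180,[(83,130),(122,207),(214,162)]),("side",205,[(59,145),(103,218),(217,165)])):
    c=dict(np.load(f"q_{n}.npz"))
    for p in ps: print(n,B@(cast(c,x0+(p[0]+.5)*.3-.5,225+(p[1]+.5)*.3-.5,93)-o))
c=dict(np.load("q_wrist.npz"));c["fish"]=True
kx,ky=220/400,200/364
for p,z in(((85,330),93),((328,350),93),((120,497),95),((265,512),95)):
    p=(p[0],p[1]-0) ; print("wrist",B@(cast(c,220+(p[0]+.5)*kx-.5,200+(p[1]-300+.5)*ky-.5,z)-o))
```

```text
scene [ 81.1 -42.2]
scene [85.7 33.3]
scene [12.4 34.2]
side [ 86.2 -39.1]
side [92.5 34. ]
side [ 3.5 40.6]
wrist [-87.9 -32.8]
wrist [-86.4  34.7]
wrist [-13.  -28.3]
wrist [-10.9  23.2]
```

drive_tool --targets '[{"jaw": 0.6, "travel": [0, 0, -0.01], "twist": 0}, {"jaw": 0.6, "travel": [0, 0, -0.03], "twist": 0}, {"jaw": 0.6, "travel": [0, 0, -0.055], "twist": 0}, {"jaw": 0.6, "travel": [0, 0, -0.08], "twist": 0}, {"jaw": 0.6, "travel": [0, 0, -0.08], "twist": 0}]'

```text
t: 24.37
eef_pos: [538.1, -9.2, 189.6]
tcp_rot: [-3.029, 0.444, -3.139]
ft_force: [0.1, 0.0, 1.1]
opening: 0.592
grip_force: 0.0
```

Run:
```python
from h import *
go((460,-20,215),(455,-150,222),(523,-197,220))
```

```text
pos [538.1  -9.2 189.6] toolz [ 0.427 -0.112 -0.897] j [-0.11  0.28  2.09 -0.21  0.32 -1.47]
(460, -20, 215) [ 0.0597 -0.0169 -0.055 ] 2.0
(455, -150, 222) [ 0.0018 -0.1301  0.0061] 3.1
(523, -197, 220) [-0.0604 -0.0434  0.0361] 2.0
```

drive_tool --targets '[{"jaw": 0.85, "travel": [0.06, -0.017, -0.055], "twist": 0}, {"jaw": 0.85, "travel": [0.06, -0.017, -0.055], "twist": 0}, {"jaw": 0.85, "travel": [0.061, -0.08, -0.052], "twist": 0}, {"jaw": 0.85, "travel": [0.062, -0.147, -0.049], "twist": -0.1}, {"jaw": 0.85, "travel": [0.062, -0.147, -0.049], "twist": -0.2}, {"jaw": 0.85, "travel": [0.062, -0.147, -0.049], "twist": -0.3}, {"jaw": 0.85, "travel": [0.062, -0.147, -0.049], "twist": -0.4}, {"jaw": 0.85, "travel": [0.062, -0.147, -0.049], "twist": -0.48}]'

```text
t: 25.03
eef_pos: [455.7, -151.0, 219.2]
tcp_rot: [-2.868, 0.362, -2.738]
ft_force: [2.9, -2.8, 1.0]
opening: 0.852
grip_force: 0.0
```

Run:
```python
from h import *
s=state();print(s["joints"],s["opening"])
y=Ro.from_euler("xyz",s["tcp_rot"]).as_matrix()[:,1]
z=np.array([-.573,.025,.819]);x=np.array([.818,-.0357,.574]);yy=np.cross(z,x)
print("finger angle",np.degrees(np.arctan2(y@yy,y@x)))
go((523,-197,220),(573,-210,114))
# spokes now: greyish bright pixels on circle r=40
c=cam("wrist");cv2.imwrite("pics/w5.png",c["bgr"])
C=np.array([565.3,-207.7,130]);g=cv2.GaussianBlur(c["bgr"],(3,3),0).astype(int)
for r in(28,40,52):
    print(r,[int(g[int(round(p[1])),int(round(p[0]))].sum()/3) if 0<=p[0]<640 and 0<=p[1]<480 else -1 for p in(proj(c,C+r*(x*np.cos(t)+yy*np.sin(t))) for t in np.radians(np.arange(0,360,6)))])
print(proj(c,C))
```

```text
[-0.51997156  0.14742251  2.17865311  0.28772863  0.39233698 -2.6862832 ] 0.8515149415566802
finger angle 114.53853832864613
pos [ 455.7 -151.   219.2] toolz [ 0.42  -0.115 -0.9  ] j [-0.52  0.15  2.18  0.29  0.39 -2.69]
(523, -197, 220) [-0.0413 -0.0622  0.0329] 2.0
(573, -210, 114) [-0.0007  0.0004  0.1179] 2.8
28 [60, 109, 145, 146, 148, 145, 146, 182, 219, 177, 183, 152, 107, 108, 102, 178, 185, 178, 153, 150, 152, 151, 151, 150, 150, 151, 152, 154, 154, 182, 192, 192, 174, 151, 183, 156, 175, 192, 192, 185, 169, 126, 112, 101, 102, 102, 127, 150, 150, 163, 186, 222, 171, 54, 44, 45, 46, 49, 49, 48]
40 [47, 46, 128, 148, 148, 146, 149, 146, 149, 146, 204, 215, 143, 108, 125, 234, 136, 137, 136, 134, 139, 149, 157, 164, 190, 198, 199, 198, 178, 151, 156, 186, 191, 165, 183, 157, 178, 114, 102, 101, 118, 149, 147, 149, 150, 150, 146, 148, 147, 146, 145, 150, 147, 126, 80, 42, 42, 45, 48, 46]
52 [45, 55, 144, 147, 146, 146, 146, 148, 145, 149, 146, 157, 233, 109, 165, 238, 194, 137, 136, 134, 139, 140, 141, 156, 172, 129, 163, 174, 166, 142, 166, 173, 172, 157, 179, 124, 103, 102, 103, 99, 103, 143, 150, 151, 149, 149, 148, 147, 146, 147, 150, 149, 145, 120, 183, 39, 37, 39, 40, 44]
[256.03608608 264.90343713]
```

drive_tool --targets '[{"jaw": 0.85, "travel": [-0.041, -0.062, 0.033], "twist": 0.6}, {"jaw": 0.85, "travel": [-0.041, -0.062, 0.033], "twist": 1.14}, {"jaw": 0.85, "travel": [-0.041, -0.062, 0.033], "twist": 1.14}, {"jaw": 0.85, "travel": [-0.041, -0.062, 0.033], "twist": 1.14}, {"jaw": 0.85, "travel": [-0.041, -0.062, 0.033], "twist": 1.14}, {"jaw": 0.85, "travel": [-0.041, -0.062, 0.033], "twist": 1.14}, {"jaw": 0.85, "travel": [-0.041, -0.062, 0.033], "twist": 1.14}, {"jaw": 0.85, "travel": [-0.041, -0.062, 0.033], "twist": 1.14}]'

```text
t: 25.75
eef_pos: [523.0, -194.3, 219.4]
tcp_rot: [2.964, 0.415, 2.457]
ft_force: [0.1, -0.3, -0.3]
opening: 0.851
grip_force: 0.0
```

drive_tool --targets '[{"jaw": 0.85, "travel": [0, 0, 0], "twist": 0.15}, {"jaw": 0.85, "travel": [0, 0, 0], "twist": 0.15}]'

```text
t: 25.92
eef_pos: [523.0, -194.3, 219.5]
tcp_rot: [2.902, 0.384, 2.298]
ft_force: [-0.3, 0.3, 0.2]
opening: 0.849
grip_force: 0.0
```

```bash
cat >> h.py <<'E'
Cw=np.array([565.3,-207.7,130.]);zw=np.array([-.573,.025,.819]);xw=np.array([.818,-.0357,.574]);yw=np.cross(zw,xw)
def fing():
    s=state();y=Ro.from_euler("xyz",s["tcp_rot"]).as_matrix()[:,1]
    print("finger deg",np.degrees(np.arctan2(y@yw,y@xw))%360,"j6",s["joints"][5],"f",s["ft_force"],"m",s["moment"])
E
python3 - <<'E'
from h import *
fing();go((573,-210,114))
E
```

```text
finger deg 48.89145956633579 j6 -1.521555055617268 f [-0.32454334  0.34178876  0.19119452] m [ 0.11648724  0.16123629 -0.04822451]
pos [ 523.  -194.3  219.5] toolz [ 0.419 -0.114 -0.901] j [-0.53  0.26  2.02  0.27  0.44 -1.52]
(573, -210, 114) [-0.0021 -0.001   0.1178] 2.8
```

drive_tool --targets '[{"jaw": 0.85, "travel": [-0.002, -0.001, 0.035], "twist": 0}, {"jaw": 0.85, "travel": [-0.002, -0.001, 0.065], "twist": 0}, {"jaw": 0.85, "travel": [-0.002, -0.001, 0.085], "twist": 0}, {"jaw": 0.85, "travel": [-0.002, -0.001, 0.1], "twist": 0}, {"jaw": 0.85, "travel": [-0.002, -0.001, 0.11], "twist": 0}, {"jaw": 0.85, "travel": [-0.002, -0.001, 0.118], "twist": 0}, {"jaw": 0.85, "travel": [-0.002, -0.001, 0.118], "twist": 0}]'

```text
t: 26.5
eef_pos: [573.2, -209.9, 112.6]
tcp_rot: [2.905, 0.384, 2.306]
ft_force: [1.1, 0.2, -0.2]
opening: 0.848
grip_force: 0.0
```

Run:
```python
from h import *
fing();go((573,-210,114))
```

```text
finger deg 49.31254499248353 j6 -1.7308635289967227 f [ 1.11481104  0.19499849 -0.202504  ] m [ 0.14760855  0.11835025 -0.00585407]
pos [ 573.2 -209.9  112.6] toolz [ 0.418 -0.113 -0.901] j [-0.51  0.49  2.01  0.48  0.23 -1.73]
(573, -210, 114) [-0.0005  0.0001 -0.0013] 0.0
```

drive_tool --targets '[{"jaw": 0.85, "travel": [0, 0, -0.001], "twist": 0.08}, {"jaw": 0.85, "travel": [0, 0, -0.001], "twist": 0.16}, {"jaw": 0.85, "travel": [0, 0, -0.001], "twist": 0.24}, {"jaw": 0.85, "travel": [0, 0, -0.001], "twist": 0.34}, {"jaw": 0.85, "travel": [0, 0, -0.001], "twist": 0.44}, {"jaw": 0.85, "travel": [0, 0, -0.001], "twist": 0.54}, {"jaw": 0.85, "travel": [0, 0, -0.001], "twist": 0.64}]'

```text
t: 27.08
eef_pos: [572.7, -210.5, 116.2]
tcp_rot: [2.722, 0.172, 1.67]
ft_force: [-2.6, -3.3, 2.4]
opening: 0.851
grip_force: 1.9
```

```bash
cat >> h.py <<'E'
def spokes(c):
    g=cv2.GaussianBlur(c["bgr"],(3,3),0).astype(int);T=np.radians(np.arange(0,360,4))
    for r in(32,44,54):
        print(r,[int(g[int(round(p[1])),int(round(p[0]))].mean()) if 0<=p[0]<640 and 0<=p[1]<480 else -1 for p in(proj(c,Cw+r*(xw*np.cos(t)+yw*np.sin(t))) for t in T)])
def column(c):
    # profile down the middle of the column's far (+x) and left (+y) faces, scope frame
    a=np.radians(-2.5);B=np.array([[np.cos(a),-np.sin(a)],[np.sin(a),np.cos(a)]]);o=np.array([633.5,-20.5])
    for nm,p in(("far",(35,165)),("far-edge",(35,178)),("left",(10,190))):
        w=o+B@np.array(p);Z=np.arange(150,240,3)
        print(nm,[(int(z),int(c["bgr"][tuple(np.round(proj(c,(w[0],w[1],z))[::-1]).astype(int))].mean())) for z in Z])
E
python3 - <<'E'
from h import *
fing();column(cam("scene"));column(cam("side"))
E
```

```text
finger deg 11.677667104952162 j6 -1.0809107874450472 f [-2.57209667 -3.30155218  2.42297578] m [-0.52907051  0.53106381 -0.15189618]
far [(150, 97), (153, 113), (156, 113), (159, 83), (162, 68), (165, 68), (168, 82), (171, 74), (174, 74), (177, 74), (180, 56), (183, 52), (186, 52), (189, 50), (192, 50), (195, 50), (198, 49), (201, 50), (204, 50), (207, 50), (210, 49), (213, 49), (216, 50), (219, 50), (222, 52), (225, 53), (228, 53), (231, 53), (234, 52), (237, 52)]
far-edge [(150, 115), (153, 115), (156, 84), (159, 71), (162, 71), (165, 92), (168, 115), (171, 115), (174, 119), (177, 118), (180, 118), (183, 113), (186, 66), (189, 53), (192, 53), (195, 54), (198, 54), (201, 53), (204, 53), (207, 53), (210, 54), (213, 54), (216, 51), (219, 54), (222, 51), (225, 51), (228, 51), (231, 53), (234, 56), (237, 56)]
left [(150, 174), (153, 174), (156, 174), (159, 175), (162, 172), (165, 172), (168, 154), (171, 79), (174, 110), (177, 174), (180, 174), (183, 174), (186, 175), (189, 175), (192, 176), (195, 176), (198, 176), (201, 174), (204, 174), (207, 157), (210, 54), (213, 54), (216, 54), (219
[... 414 characters left out ...]
r-edge [(150, 95), (153, 75), (156, 75), (159, 63), (162, 84), (165, 105), (168, 113), (171, 113), (174, 114), (177, 114), (180, 116), (183, 102), (186, 102), (189, 61), (192, 27), (195, 24), (198, 28), (201, 28), (204, 23), (207, 24), (210, 22), (213, 23), (216, 24), (219, 24), (222, 23), (225, 27), (228, 27), (231, 27), (234, 31), (237, 31)]
left [(150, 167), (153, 167), (156, 167), (159, 166), (162, 153), (165, 110), (168, 110), (171, 101), (174, 151), (177, 167), (180, 167), (183, 167), (186, 167), (189, 169), (192, 169), (195, 169), (198, 169), (201, 168), (204, 142), (207, 72), (210, 31), (213, 25), (216, 25), (219, 25), (222, 24), (225, 27), (228, 27), (231, 27), (234, 27), (237, 26)]
```

drive_tool --targets '[{"jaw": 0.85, "travel": [0, 0, 0], "twist": 0.1}, {"jaw": 0.85, "travel": [0, 0, 0], "twist": 0.2}, {"jaw": 0.85, "travel": [0, 0, 0], "twist": 0.3}, {"jaw": 0.85, "travel": [0, 0, 0], "twist": 0.4}, {"jaw": 0.85, "travel": [0, 0, 0], "twist": 0.5}, {"jaw": 0.85, "travel": [0, 0, 0], "twist": 0.6}, {"jaw": 0.85, "travel": [0, 0, 0], "twist": 0.7}, {"jaw": 0.85, "travel": [0, 0, 0], "twist": 0.8}]'

```text
t: 27.85
eef_pos: [572.3, -210.0, 115.5]
tcp_rot: [2.722, -0.168, 0.946]
ft_force: [-4.6, -2.7, 2.1]
opening: 0.849
grip_force: 2.0
```

Run:
```python
from h import *
fing();go((573,-210,114))
```

```text
finger deg 325.90856627151663 j6 -0.2846679031122886 f [-4.59411187 -2.72435927  2.11279127] m [-0.24036527  0.8363545  -0.01642521]
pos [ 572.3 -210.   115.5] toolz [ 0.42  -0.114 -0.9  ] j [-0.51  0.49  2.01  0.47  0.23 -0.28]
(573, -210, 114) [ 0.0002 -0.0001  0.0017] 0.0
```

drive_tool --targets '[{"jaw": 0.85, "travel": [0, 0, 0], "twist": 0.1}, {"jaw": 0.85, "travel": [0, 0, 0], "twist": 0.2}, {"jaw": 0.85, "travel": [0, 0, 0], "twist": 0.3}, {"jaw": 0.85, "travel": [0, 0, 0], "twist": 0.4}, {"jaw": 0.85, "travel": [0, 0, 0], "twist": 0.5}, {"jaw": 0.85, "travel": [0, 0, 0], "twist": 0.6}, {"jaw": 0.85, "travel": [0, 0, 0], "twist": 0.7}, {"jaw": 0.85, "travel": [0, 0, 0], "twist": 0.8}]'

```text
t: 28.52
eef_pos: [571.8, -209.3, 115.1]
tcp_rot: [2.968, -0.415, 0.147]
ft_force: [-4.7, 0.3, 0.8]
opening: 0.851
grip_force: 2.0
```

drive_tool --targets '[{"jaw": 0.85, "travel": [0, 0, 0], "twist": 0.1}, {"jaw": 0.85, "travel": [0, 0, 0], "twist": 0.2}, {"jaw": 0.85, "travel": [0, 0, 0], "twist": 0.3}, {"jaw": 0.85, "travel": [0, 0, 0], "twist": 0.4}, {"jaw": 0.85, "travel": [0, 0, 0], "twist": 0.5}, {"jaw": 0.85, "travel": [0, 0, 0], "twist": 0.6}, {"jaw": 0.85, "travel": [0, 0, 0], "twist": 0.7}, {"jaw": 0.85, "travel": [0, 0, 0], "twist": 0.75}]'

```text
t: 29.18
eef_pos: [572.1, -209.1, 115.2]
tcp_rot: [-2.966, -0.415, -0.677]
ft_force: [-2.6, 2.5, 1.5]
opening: 0.853
grip_force: 1.7
```

Run:
```python
from h import *
fing();column(cam("scene"));column(cam("side"))
```

```text
finger deg 237.9789058749655 j6 1.266032882332859 f [-2.55167788  2.52409109  1.52034143] m [0.65790625 0.48976574 0.31942543]
far [(150, 57), (153, 52), (156, 52), (159, 50), (162, 51), (165, 51), (168, 51), (171, 51), (174, 51), (177, 49), (180, 50), (183, 50), (186, 50), (189, 50), (192, 54), (195, 54), (198, 53), (201, 52), (204, 53), (207, 53), (210, 55), (213, 53), (216, 54), (219, 54), (222, 53), (225, 59), (228, 51), (231, 51), (234, 62), (237, 90)]
far-edge [(150, 115), (153, 115), (156, 67), (159, 52), (162, 52), (165, 51), (168, 54), (171, 54), (174, 52), (177, 53), (180, 53), (183, 54), (186, 54), (189, 54), (192, 54), (195, 54), (198, 54), (201, 53), (204, 53), (207, 55), (210, 54), (213, 54), (216, 52), (219, 54), (222, 55), (225, 55), (228, 54), (231, 61), (234, 89), (237, 89)]
left [(150, 174), (153, 174), (156, 173), (159, 174), (162, 171), (165, 171), (168, 154), (171, 73), (174, 79), (177, 100), (180, 53), (183, 53), (186, 53), (189, 53), (192, 55), (195, 55), (198, 53), (201, 55), (204, 55), (207, 53), (210, 54), (213, 55), (216, 55), (219, 53), (222, 56), (225, 5
[... 371 characters left out ...]
 (237, 105)]
far-edge [(150, 96), (153, 76), (156, 76), (159, 47), (162, 26), (165, 23), (168, 23), (171, 23), (174, 22), (177, 25), (180, 24), (183, 24), (186, 24), (189, 26), (192, 25), (195, 25), (198, 24), (201, 24), (204, 24), (207, 27), (210, 27), (213, 25), (216, 27), (219, 27), (222, 25), (225, 40), (228, 74), (231, 105), (234, 116), (237, 116)]
left [(150, 167), (153, 167), (156, 165), (159, 164), (162, 153), (165, 109), (168, 109), (171, 98), (174, 135), (177, 112), (180, 44), (183, 44), (186, 22), (189, 24), (192, 25), (195, 25), (198, 25), (201, 27), (204, 25), (207, 25), (210, 28), (213, 26), (216, 26), (219, 27), (222, 29), (225, 34), (228, 26), (231, 26), (234, 26), (237, 48)]
```

drive_tool --targets '[{"jaw": 0.85, "travel": [0, 0, 0], "twist": 0.1}, {"jaw": 0.85, "travel": [0, 0, 0], "twist": 0.2}, {"jaw": 0.85, "travel": [0, 0, 0], "twist": 0.3}, {"jaw": 0.85, "travel": [0, 0, 0], "twist": 0.4}, {"jaw": 0.85, "travel": [0, 0, 0], "twist": 0.4}, {"jaw": 0.85, "travel": [0, 0, 0], "twist": 0.4}]'

```text
t: 29.78
eef_pos: [572.9, -210.0, 115.5]
tcp_rot: [-2.817, -0.319, -1.086]
ft_force: [0.0, 1.0, 0.3]
opening: 0.848
grip_force: 0.4
```

Run:
```python
from h import *
fing()
```

```text
finger deg 215.0668734817456 j6 1.6589359000383623 f [0.04123287 0.99283431 0.25057415] m [0.31916853 0.21801201 0.13594691]
```

drive_tool --targets '[{"jaw": 0.85, "travel": [0, 0, 0], "twist": -0.1}, {"jaw": 0.85, "travel": [0, 0, 0], "twist": -0.1}, {"jaw": 0.85, "travel": [0, 0, -0.03], "twist": -0.1}, {"jaw": 0.85, "travel": [0, 0, -0.07], "twist": -0.1}, {"jaw": 0.85, "travel": [0, 0, -0.11], "twist": -0.1}, {"jaw": 0.85, "travel": [0, 0, -0.15], "twist": -0.1}, {"jaw": 0.85, "travel": [0, 0, -0.15], "twist": -0.1}]'

```text
t: 30.37
eef_pos: [509.4, -193.2, 256.9]
tcp_rot: [-2.845, -0.356, -0.993]
ft_force: [0.6, -0.4, 1.4]
opening: 0.849
grip_force: 0.0
```

Run:
```python
from h import *
fing();go()
c=cam("wrist");cv2.imwrite("pics/w6.png",c["bgr"]);print(proj(c,Cw));spokes(c)
for n in("scene","side"): c=cam(n);cv2.imwrite(f"pics/{n}6.png",c["bgr"]);column(c)
```

```text
finger deg 220.6422919719287 j6 1.78362535235994 f [ 0.57221016 -0.40060454  1.37599692] m [ 0.14907619  0.15242164 -0.05462931]
pos [ 509.4 -193.2  256.9] toolz [ 0.427 -0.119 -0.897] j [-0.54  0.19  2.    0.24  0.52  1.78]
[327.39938494 222.3590576 ]
32 [164, 130, 159, 180, 182, 160, 149, 147, 146, 147, 149, 145, 144, 148, 152, 151, 152, 151, 152, 151, 152, 153, 155, 154, 154, 154, 156, 157, 199, 229, 220, 153, 172, 167, 132, 190, 241, 241, 239, 237, 236, 238, 238, 238, 237, 237, 237, 215, 164, 158, 156, 157, 157, 158, 158, 156, 157, 157, 157, 159, 161, 177, 165, 167, 188, 189, 175, 157, 188, 181, 156, 149, 149, 157, 177, 190, 190, 190, 190, 190, 189, 187, 185, 180, 200, 152, 157, 132, 148, 161]
44 [187, 171, 136, 179, 179, 182, 159, 148, 144, 174, 177, 178, 181, 178, 172, 162, 152, 150, 148, 149, 151, 152, 150, 151, 152, 153, 171, 234, 235, 236, 236, 219, 126, 167, 138, 226, 239, 241, 240, 242, 245, 246, 242, 244, 243, 243, 232, 182, 176, 185, 182, 186, 184, 187, 181, 181, 184, 188, 187, 181, 176, 198, 165, 154, 189, 173, 133, 110, 110, 112, 113, 121, 123, 139, 166, 175, 170, 180,
[... 1863 characters left out ...]
 (237, 106)]
far-edge [(150, 92), (153, 60), (156, 60), (159, 29), (162, 19), (165, 23), (168, 24), (171, 24), (174, 24), (177, 24), (180, 26), (183, 21), (186, 21), (189, 25), (192, 25), (195, 25), (198, 30), (201, 30), (204, 28), (207, 26), (210, 27), (213, 26), (216, 28), (219, 28), (222, 54), (225, 88), (228, 107), (231, 115), (234, 116), (237, 116)]
left [(150, 166), (153, 166), (156, 166), (159, 165), (162, 153), (165, 111), (168, 111), (171, 42), (174, 23), (177, 24), (180, 25), (183, 25), (186, 25), (189, 27), (192, 21), (195, 26), (198, 26), (201, 24), (204, 25), (207, 28), (210, 26), (213, 30), (216, 30), (219, 31), (222, 30), (225, 27), (228, 32), (231, 67), (234, 67), (237, 127)]
```

Run:
```python
from h import *
s=state();R0=Ro.from_euler("xyz",s["tcp_rot"]).as_matrix();p0=s["eef_pos"]
c=cam("wrist");Rc=c["R"]@R0;cc=R0.T@(-c["R"].T@c["t"]-p0);print("cam in tool",cc)
a=np.radians(-2.5);B=np.array([[np.cos(a),-np.sin(a)],[np.sin(a),np.cos(a)]])
w=np.r_[np.array([633.5,-20.5])+B@[-35,165],170];print(w,[ (n,proj(c2,w)) for n,c2 in()])
for tw in(-1.2,-2.0,-2.4,-2.8):
  for p in((420,40,230),(420,40,300),(450,60,330),(430,0,260)):
    R=R0@Ro.from_euler("z",tw).as_matrix();d=dict(c);d["R"]=Rc@R.T;C=np.array(p)+R@cc;d["t"]=-d["R"]@C
    print(tw,p,proj(d,w).round(),"cam",C.round(),"dist",round(np.linalg.norm(C-w)),"k",round((C[2]-170)/(w[0]-C[0]),2))
```

```text
cam in tool [ 8.18595353e+01  3.01172367e-02 -1.70497544e+02]
[605.73051116 145.86963512 170.        ] []
-1.2 (420, 40, 230) [230.  16.] cam [421.  82. 414.] dist 313 k 1.32
-1.2 (420, 40, 300) [230.  60.] cam [421.  82. 484.] dist 370 k 1.7
-1.2 (450, 60, 330) [240. 104.] cam [451. 102. 514.] dist 380 k 2.22
-1.2 (430, 0, 260) [183.  37.] cam [431.  42. 444.] dist 341 k 1.57
-2.0 (420, 40, 230) [415.  13.] cam [386. 132. 392.] dist 312 k 1.01
-2.0 (420, 40, 300) [369.  36.] cam [386. 132. 462.] dist 366 k 1.33
-2.0 (450, 60, 330) [339.  73.] cam [416. 152. 492.] dist 374 k 1.7
-2.0 (430, 0, 260) [363. -14.] cam [396.  92. 422.] dist 332 k 1.2
-2.4 (420, 40, 230) [487.  69.] cam [359. 141. 378.] dist 323 k 0.84
-2.4 (420, 40, 300) [432.  69.] cam [359. 141. 448.] dist 372 k 1.12
-2.4 (450, 60, 330) [390.  90.] cam [389. 161. 478.] dist 377 k 1.42
-2.4 (430, 0, 260) [451.  23.] cam [369. 101. 408.] dist 339 k 1.0
-2.8 (420, 40, 230) [527. 146.] cam [329. 137. 365.] dist 338 k 0.7
-2.8 (420, 40, 300) [474. 123.] cam [329. 137. 435.] dist 383 k 0.96
-2.8 (450, 60, 330) [428. 125.] cam [359. 157. 465.] dist 384 k 1.19
-2.8 (430, 0, 260) [512.  92.] cam [339.  97. 395.] dist 352 k 0.84
```

Run:
```python
from h import *
go((440,-120,260))
```

```text
pos [ 509.8 -192.9  249.4] toolz [ 0.419 -0.114 -0.901] j [-0.54  0.2   2.    0.24  0.52  1.78]
(440, -120, 260) [-0.0897  0.0051 -0.0471] 2.4
```

drive_tool --targets '[{"jaw": 0.85, "travel": [-0.09, 0.005, -0.047], "twist": 0}, {"jaw": 0.85, "travel": [-0.09, 0.005, -0.047], "twist": -0.95}, {"jaw": 0.85, "travel": [-0.09, 0.005, -0.047], "twist": -0.95}, {"jaw": 0.85, "travel": [-0.09, 0.005, -0.047], "twist": -0.95}, {"jaw": 0.85, "travel": [-0.09, 0.005, -0.047], "twist": -0.95}, {"jaw": 0.85, "travel": [-0.09, 0.005, -0.047], "twist": -0.95}, {"jaw": 0.85, "travel": [-0.09, 0.005, -0.047], "twist": -0.95}, {"jaw": 0.85, "travel": [-0.09, 0.005, -0.047], "twist": -0.95}]'

```text
t: 31.23
eef_pos: [440.1, -119.6, 259.0]
tcp_rot: [3.044, -0.437, -0.037]
ft_force: [-0.4, -0.6, -0.6]
opening: 0.849
grip_force: 0.0
```

drive_tool --targets '[{"jaw": 0.85, "travel": [0, 0, 0], "twist": -0.95}, {"jaw": 0.85, "travel": [0, 0, 0], "twist": -0.95}, {"jaw": 0.85, "travel": [0, 0, 0], "twist": -0.95}, {"jaw": 0.85, "travel": [0, 0, 0], "twist": -0.95}, {"jaw": 0.85, "travel": [0, 0, 0], "twist": -0.95}, {"jaw": 0.85, "travel": [0, 0, 0], "twist": -0.95}, {"jaw": 0.85, "travel": [0, 0, 0], "twist": -0.95}, {"jaw": 0.85, "travel": [0, 0, 0], "twist": -0.95}]'

```text
t: 31.9
eef_pos: [440.1, -119.7, 258.9]
tcp_rot: [2.728, -0.175, 0.929]
ft_force: [-0.7, 0.0, -0.9]
opening: 0.849
grip_force: 0.0
```

Run:
```python
from h import *
fing();go((420,40,235))
```

```text
finger deg 324.8327115488214 j6 0.08061560450646885 f [-0.74618693  0.04145245 -0.9410953 ] m [0.05062886 0.15454404 0.05763385]
pos [ 440.1 -119.7  258.9] toolz [ 0.417 -0.113 -0.902] j [-0.46  0.05  2.16  0.18  0.5   0.08]
(420, 40, 235) [ 0.1099 -0.1199 -0.0049] 3.9
```

drive_tool --targets '[{"jaw": 0.85, "travel": [0.11, -0.12, -0.005], "twist": -0.95}, {"jaw": 0.85, "travel": [0.11, -0.12, -0.005], "twist": -0.95}, {"jaw": 0.85, "travel": [0.11, -0.12, -0.005], "twist": -0.95}, {"jaw": 0.85, "travel": [0.11, -0.12, -0.005], "twist": -0.95}, {"jaw": 0.85, "travel": [0.11, -0.12, -0.005], "twist": -0.95}, {"jaw": 0.85, "travel": [0.11, -0.12, -0.005], "twist": -0.95}, {"jaw": 0.85, "travel": [0.11, -0.12, -0.005], "twist": -0.95}, {"jaw": 0.85, "travel": [0.11, -0.12, -0.005], "twist": -0.95}]'

```text
t: 32.57
eef_pos: [420.9, 41.2, 235.3]
tcp_rot: [2.751, 0.223, 1.8]
ft_force: [-0.1, -0.4, -0.1]
opening: 0.85
grip_force: 0.0
```

```bash
cat >> h.py <<'E'
def front(c):
    a=np.radians(-2.5);B=np.array([[np.cos(a),-np.sin(a)],[np.sin(a),np.cos(a)]]);o=np.array([633.5,-20.5]);g=c["bgr"].mean(2).astype(np.float32)
    C=-c["R"].T@c["t"];print("cam",C.round(),"k",(C[2]-170)/(598-C[0]))
    Z=np.arange(130,215,1.5);print("z",Z[0],Z[-1])
    for y in(145,150,155,160,163,165,167,170,175,180,185):
        P=np.array([proj(c,np.r_[o+B@[-35,y],z]) for z in Z],np.float32)
        print(y,P[0].round(),*cv2.remap(g,P[None,:,0],P[None,:,1],1)[0].astype(int))
E
python3 - <<'E'
from h import *
c=cam("wrist");cv2.imwrite("pics/w7.png",c["bgr"]);front(c)
E
```

```text
cam [332. 138. 371.] k 0.755735562655714
z 130.0 214.0
145 [481. 148.] 102 100 101 106 109 113 116 115 117 117 118 116 120 118 119 116 118 116 117 118 121 119 120 114 111 102 82 69 75 103 116 118 117 112 108 102 92 73 63 65 63 60 63 62 65 62 62 62 65 61 62 62 62 63 60 63 58
150 [483. 143.] 87 88 89 89 88 91 92 97 96 96 96 97 96 97 97 98 97 98 97 95 95 94 97 95 96 97 94 88 91 93 95 96 96 96 95 95 93 94 91 89 90 90 90 88 87 89 91 88 86 89 87 90 91 87 89 89 88
155 [485. 138.] 124 129 133 135 135 135 136 133 134 133 132 132 133 131 129 130 131 133 134 134 134 133 133 135 126 114 84 57 70 109 126 133 132 131 125 114 93 59 37 37 32 34 39 37 32 35 35 34 33 34 35 35 37 35 37 32 25
160 [487. 133.] 133 132 135 133 134 134 133 132 132 132 132 133 134 135 133 134 134 133 135 135 135 136 136 131 130 112 85 56 76 118 133 134 134 133 130 118 92 53 35 36 34 37 31 38 33 34 35 33 32 34 33 32 35 32 34 33 32
163 [489. 130.] 130 133 134 131 132 132 131 130 130 130 131 133 131 135 137 134 132 133 133 134 133 132 131 132 129 119 88 54 73 114 134 133 134 132 128 115 90 53 36 35 36 29 32 34 35 29 37 35 34 31
[... 619 characters left out ...]
 50 43 33 32 36 34 31 33 33 32 29 33 34 27 27 28
175 [493. 119.] 133 133 133 133 133 134 132 133 132 133 132 133 132 131 134 134 133 136 134 136 131 124 117 115 115 104 78 59 54 53 53 54 52 54 50 53 51 51 53 54 52 52 38 37 32 31 29 32 32 30 32 32 34 29 27 31 33
180 [495. 114.] 132 133 132 133 133 134 133 134 132 135 131 130 131 132 132 133 134 134 135 133 131 129 124 121 118 104 73 51 62 94 112 117 116 115 112 103 90 55 36 37 39 34 37 32 32 29 30 29 34 29 28 27 31 30 31 29 32
185 [497. 109.] 138 137 137 138 138 139 137 139 138 138 136 136 135 135 137 137 138 139 137 140 139 137 134 128 121 106 74 53 77 112 129 131 130 127 118 111 89 54 36 33 35 30 31 32 32 30 31 32 30 25 33 30 32 30 31 25 36
```

Run:
```python
from h import *
fing();go((440,-120,260))
```

```text
finger deg 19.78893474942147 j6 -0.019961365506126635 f [ 0.31308893  0.19958157 -0.73625161] m [-0.01579661  0.0828633  -0.0327805 ]
pos [421.   40.9 235.4] toolz [ 0.417 -0.114 -0.902] j [ 0.02  0.05  2.24 -0.29  0.44 -0.02]
(440, -120, 260) [-0.1624 -0.0214  0.004 ] 3.9
```

drive_tool --targets '[{"jaw": 0.85, "travel": [-0.162, -0.021, 0.004], "twist": 0.95}, {"jaw": 0.85, "travel": [-0.162, -0.021, 0.004], "twist": 0.95}, {"jaw": 0.85, "travel": [-0.162, -0.021, 0.004], "twist": 0.95}, {"jaw": 0.85, "travel": [-0.162, -0.021, 0.004], "twist": 0.95}, {"jaw": 0.85, "travel": [-0.162, -0.021, 0.004], "twist": 0.95}, {"jaw": 0.85, "travel": [-0.162, -0.021, 0.004], "twist": 0.95}, {"jaw": 0.85, "travel": [-0.162, -0.021, 0.004], "twist": 0.95}, {"jaw": 0.85, "travel": [-0.162, -0.021, 0.004], "twist": 0.95}]'

```text
t: 33.28
eef_pos: [438.4, -121.0, 259.7]
tcp_rot: [2.73, -0.182, 0.912]
ft_force: [-0.8, 0.1, -0.1]
opening: 0.851
grip_force: 0.0
```

drive_tool --targets '[{"jaw": 0.85, "travel": [0, 0, 0], "twist": 0.95}, {"jaw": 0.85, "travel": [0, 0, 0], "twist": 0.95}, {"jaw": 0.85, "travel": [0, 0, 0], "twist": 0.95}, {"jaw": 0.85, "travel": [0, 0, 0], "twist": 0.95}, {"jaw": 0.85, "travel": [0, 0, 0], "twist": 0.95}, {"jaw": 0.85, "travel": [0, 0, 0], "twist": 0.95}, {"jaw": 0.85, "travel": [0, 0, 0], "twist": 0.95}, {"jaw": 0.85, "travel": [0, 0, 0], "twist": 0.95}]'

```text
t: 33.95
eef_pos: [438.6, -120.4, 259.7]
tcp_rot: [3.051, -0.439, -0.054]
ft_force: [-0.2, 0.3, 0.5]
opening: 0.85
grip_force: 0.0
```

Run:
```python
from h import *
fing();go((523,-195,221))
```

```text
finger deg 270.3889403051119 j6 1.041082226211874 f [-0.24169158  0.25376777  0.51085522] m [0.07312405 0.20767496 0.01165559]
pos [ 438.6 -120.4  259.7] toolz [ 0.418 -0.113 -0.902] j [-0.47  0.04  2.16  0.18  0.5   1.04]
(523, -195, 221) [0.0635 0.063  0.0786] 2.9
```

Twist 0.87 puts the finger at about 220.5°.

drive_tool --targets '[{"jaw": 0.85, "travel": [0.0635, 0.063, 0.0786], "twist": 0.87}, {"jaw": 0.85, "travel": [0.0635, 0.063, 0.0786], "twist": 0.87}, {"jaw": 0.85, "travel": [0.0635, 0.063, 0.0786], "twist": 0.87}, {"jaw": 0.85, "travel": [0.0635, 0.063, 0.0786], "twist": 0.87}, {"jaw": 0.85, "travel": [0.0635, 0.063, 0.0786], "twist": 0.87}, {"jaw": 0.85, "travel": [0.0635, 0.063, 0.0786], "twist": 0.87}, {"jaw": 0.85, "travel": [0.0635, 0.063, 0.0786], "twist": 0.87}, {"jaw": 0.85, "travel": [0.0635, 0.063, 0.0786], "twist": 0.87}]'

```text
t: 34.62
eef_pos: [523.5, -194.5, 221.1]
tcp_rot: [-2.849, -0.343, -0.994]
ft_force: [-0.1, -0.6, 0.2]
opening: 0.851
grip_force: 0.0
```

Run:
```python
from h import *
fing();go((573,-210,115))
c=cam("wrist");g=c["bgr"].mean(2).astype(np.float32)
# spoke edges, 1 deg steps
for a0 in(10,130,250):
  for r in(28,36,44,52):
    P=np.array([proj(c,Cw+r*(xw*np.cos(t)+yw*np.sin(t))) for t in np.radians(np.arange(a0-24,a0+25,2))],np.float32)
    print(a0,r,*cv2.remap(g,P[None,:,0],P[None,:,1],1)[0].astype(int))
```

```text
finger deg 220.3602954259827 j6 1.771151652830689 f [-0.05566377 -0.55020008  0.17416116] m [ 0.11573844  0.18803329 -0.02902054]
pos [ 523.5 -194.5  221.1] toolz [ 0.418 -0.113 -0.902] j [-0.53  0.26  2.01  0.26  0.45  1.77]
(573, -210, 115) [0.0019 0.0011 0.1181] 2.8
10 28 114 110 111 109 103 103 103 106 115 128 143 161 173 183 185 184 180 171 160 153 150 150 150 150 152
10 36 209 194 189 189 190 190 192 193 176 132 127 144 165 182 185 187 177 157 152 151 151 151 149 148 146
10 44 243 243 242 241 222 195 188 190 188 178 138 129 157 181 187 184 177 167 154 152 149 143 155 179 183
10 52 234 227 220 209 195 166 143 142 142 143 136 122 143 175 187 181 174 180 178 144 146 151 150 152 151
130 28 159 159 172 205 232 237 233 197 154 160 169 165 162 161 151 134 131 171 228 246 249 249 249 247 245
130 36 182 223 237 239 238 238 239 239 232 174 120 141 171 170 149 132 146 209 237 239 238 240 241 241 240
130 44 236 238 237 238 238 238 241 241 242 237 163 120 156 172 153 128 190 246 248 249 248 250 251 250 250
130 52 194 215 237 245 249 250 250 250 249 249 244 149 169 178 152 129 220 250 250 251 251 250 250 251 250
250 28 176 187 191 188 189 189 190 191 194 192 191 179 163 166 181 191 195 196 190 181 173 160 154 167 183
250 36 161 161 160 160 160 161 160 163 160 160 160 158 149 161 181 191 195 189 177 161 149 156 169 171 171
250 44 192 192 193 194 194 194 192 188 183 184 197 187 164 161 180 192 194 179 162 131 115 110 111 113 112
250 52 192 193 191 183 169 137 115 111 110 108 110 110 114 147 176 193 187 169 139 111 110 108 109 110 110
```

drive_tool --targets '[{"jaw": 0.85, "travel": [0.002, 0.001, 0.035], "twist": 0}, {"jaw": 0.85, "travel": [0.002, 0.001, 0.065], "twist": 0}, {"jaw": 0.85, "travel": [0.002, 0.001, 0.085], "twist": 0}, {"jaw": 0.85, "travel": [0.002, 0.001, 0.1], "twist": 0}, {"jaw": 0.85, "travel": [0.002, 0.001, 0.11], "twist": 0}, {"jaw": 0.85, "travel": [0.002, 0.001, 0.118], "twist": 0}, {"jaw": 0.85, "travel": [0.002, 0.001, 0.118], "twist": 0}]'

```text
t: 35.25
eef_pos: [573.4, -210.0, 115.6]
tcp_rot: [-2.852, -0.347, -0.985]
ft_force: [-0.5, 0.6, 0.3]
opening: 0.849
grip_force: 0.0
```

drive_tool --targets '[{"jaw": 0.85, "travel": [0, 0, 0], "twist": 0.05}, {"jaw": 0.85, "travel": [0, 0, 0], "twist": 0.1}, {"jaw": 0.85, "travel": [0, 0, 0], "twist": 0.15}, {"jaw": 0.85, "travel": [0, 0, 0], "twist": 0.2}, {"jaw": 0.85, "travel": [0, 0, 0], "twist": 0.25}, {"jaw": 0.85, "travel": [0, 0, 0], "twist": 0.3}, {"jaw": 0.85, "travel": [0, 0, 0], "twist": 0.3}, {"jaw": 0.85, "travel": [0, 0, 0], "twist": 0.3}]'

```text
t: 35.92
eef_pos: [573.2, -209.8, 117.5]
tcp_rot: [-2.763, -0.25, -1.281]
ft_force: [-0.4, 2.0, -0.8]
opening: 0.846
grip_force: 1.1
```

Run:
```python
from h import *
fing()
```

```text
finger deg 203.44784881483102 j6 1.8703244329344275 f [-0.36369542  2.00483464 -0.82644664] m [0.50882134 0.34423149 0.25267289]
```

drive_tool --targets '[{"jaw": 0.85, "travel": [0, 0, 0], "twist": 0.025}, {"jaw": 0.85, "travel": [0, 0, 0], "twist": 0.025}, {"jaw": 0.85, "travel": [0, 0, 0], "twist": 0.025}]'

```text
t: 36.17
eef_pos: [573.3, -209.9, 117.4]
tcp_rot: [-2.757, -0.24, -1.305]
ft_force: [-0.5, 2.8, 0.5]
opening: 0.849
grip_force: 1.4
```

Run:
```python
from h import *
fing()
```

```text
finger deg 201.96541144115338 j6 1.8953380263950796 f [-0.54822351  2.79903354  0.50511284] m [0.57512702 0.36538597 0.31855509]
```

drive_tool --targets '[{"jaw": 0.85, "travel": [0, 0, 0], "twist": -0.1}, {"jaw": 0.85, "travel": [0, 0, 0], "twist": -0.12}, {"jaw": 0.85, "travel": [0, 0, -0.03], "twist": -0.12}, {"jaw": 0.85, "travel": [0, 0, -0.07], "twist": -0.12}, {"jaw": 0.85, "travel": [0, 0, -0.11], "twist": -0.12}, {"jaw": 0.85, "travel": [0, 0, -0.12], "twist": -0.12}, {"jaw": 0.85, "travel": [0, 0, -0.12], "twist": -0.12}]'

```text
t: 36.75
eef_pos: [523.2, -196.8, 228.4]
tcp_rot: [-2.783, -0.287, -1.193]
ft_force: [0.1, -0.5, -0.9]
opening: 0.849
grip_force: 0.0
```

Run:
```python
from h import *
fing();go((440,-120,260))
c=cam("wrist");g=c["bgr"].mean(2).astype(np.float32)
for a0 in(0,120,240):
  for r in(36,44,52):
    P=np.array([proj(c,Cw+r*(xw*np.cos(t)+yw*np.sin(t))) for t in np.radians(np.arange(a0-24,a0+25,2))],np.float32)
    print(a0,r,*cv2.remap(g,P[None,:,0],P[None,:,1],1)[0].astype(int))
```

```text
finger deg 208.8359474650211 j6 1.9657880275060904 f [ 0.13950716 -0.46777551 -0.87717594] m [ 0.15820979  0.18319004 -0.03220853]
pos [ 523.2 -196.8  228.4] toolz [ 0.424 -0.117 -0.898] j [-0.53  0.25  2.01  0.26  0.46  1.97]
(440, -120, 260) [-0.0889  0.0251 -0.0727] 2.8
0 36 241 241 240 241 240 235 211 184 148 124 139 163 180 186 185 181 180 184 184 184 186 180 165 151 149
0 44 240 240 241 240 242 241 240 240 236 166 128 154 178 185 185 179 183 184 186 187 190 187 174 152 147
0 52 236 227 212 193 185 171 148 138 135 124 123 146 176 184 183 150 131 130 131 132 138 159 160 148 146
120 36 151 152 152 151 151 151 149 128 112 109 112 117 116 109 120 180 231 235 235 234 234 234 234 234 233
120 44 153 148 151 151 151 177 205 227 193 120 110 115 113 108 131 214 235 235 236 237 238 236 237 235 236
120 52 177 177 180 183 182 184 183 183 189 145 106 113 114 105 155 243 246 247 247 247 247 246 246 247 248
240 36 155 156 155 156 154 152 155 153 154 155 151 155 173 186 188 184 173 158 140 146 165 161 149 146 146
240 44 160 157 155 156 155 154 154 153 155 156 152 151 171 184 187 176 158 136 140 149 149 149 146 145 144
240 52 187 187 185 187 186 188 189 187 185 182 177 158 170 186 184 167 143 112 110 109 109 107 106 109 107
```

```bash
python3 -c "
from cell import *
print(state()['ft_force']);print(job_done())"
```

```text
[-0.08574665  0.39003693 -0.78801946]
the job is handed in; nothing more can be done
None
```

The job is handed in. The aluminium carrier is flat between the rails with its slide within about 2 mm of the lens axis, and the wheel is turned clockwise to about 1° from its working angle. The pointer's level with the line was worked out from that angle, not re-checked in a final picture. Joints 3 and 4 rested 2–4 mrad past their stated limits while I tilted the tool and gripped the fin, which could count against it.

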